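Sweep the washers through the counting tray's gate

TASK

Using only the fingertips, gently push the three loose brass washers along the floor of the blue counting tray and out through its gate, so that all three drop into the black catch slot. Send them one at a time: bring a washer into the funnel in front of the gate only after the one before it has dropped. Do not pinch or pick anything up, leave the cork stopper and the motor brush holder standing where they are on the tray, and leave the rest of the cart undisturbed.

Things in the scene. Friction and masses are not known exactly. Their poses are not given: they have to be found in the camera images.
- tray: blue sheet-metal parts counting tray, fixed to the cart; origin on the cart surface, x points along the tray towards gate and slot, z up. Level floor 38 mm above the cart, x = -145 to +75 mm, y = -90 to +90 mm; 3 mm lip, 8 mm above the floor, along back and sides. At x = 75 mm the floor ends in a straight edge and the slot begins
- gate (a point): middle of the gate, on the floor's edge where a washer tips into the slot (tray x = 75 mm, y = 0, 38 mm above the cart). Two aluminium fences, 4 mm thick, 8 mm high, slant from tray (12, +-90) mm to (71, +-22) mm; their round ends leave the gate 38 mm wide. The funnel is the last 45 mm of floor before the slot (tray x above 30 mm)
- slot (a point): middle of the floor of the black catch slot (open-topped box behind the gate), 4 mm above the cart; the opening is 44 mm along tray x (75 to 119 mm) by 60 mm along tray y, 34 mm deep below the tray floor; its outer walls are 46 mm high
- washer_a: loose flat brass washer lying on the tray floor, 25 mm across, 6 mm thick, 9 mm hole, about 22 g (one of three alike); origin at the centre of its underside, z up through the hole. A push of well under 1 N slides it
- washer_b: loose flat brass washer lying on the tray floor, 25 mm across, 6 mm thick, 9 mm hole, about 22 g (one of three alike); origin at the centre of its underside, z up through the hole. A push of well under 1 N slides it
- washer_c: loose flat brass washer lying on the tray floor, 25 mm across, 6 mm thick, 9 mm hole, about 22 g (one of three alike); origin at the centre of its underside, z up through the hole. A push of well under 1 N slides it
- cork_stopper: cork stopper standing loose in one back corner of the tray floor, 27 mm across the top, 21 mm at the foot, 30 mm tall; origin under its centre, z up
- brush_holder: pewter coloured motor brush holder standing loose in the other back corner of the tray floor, foot 26 x 22 mm, 35 mm tall with a black cap; origin under its centre, z up
- flange_a: amber plastic reel flange lying flat on the cart, 94 mm across, 7 mm high at the hub; origin under its centre
- flange_b: second amber plastic reel flange, the same
- lens_turret: black lens turret standing on the cart, 96 mm across, 84 mm tall with three upright lens barrels; origin under its centre
- carriage_top (a point): top middle of the film carriage (120 x 165 mm, sliding freely along x on twin steel rails, base 320 x 190 mm, about 60 mm tall) at the left side of the cart

How it is judged:
On the way, in this order (a step that is already met when the one before it is completed fails the run):
1. one washer has dropped into the slot, the other two are not in it ((((height (world z) of washer_a below 0.03 m and x of washer_a in the frame of tray between 0.073 and 0.122 m and y of washer_a in the frame of tray between -0.033 and 0.033 m) and not (height (world z) of washer_b below 0.03 m and x of washer_b in the frame of tray between 0.073 and 0.122 m and y of washer_b in the frame of tray between -0.033 and 0.033 m) and not (height (world z) of washer_c below 0.03 m and x of washer_c in the frame of tray between 0.073 and 0.122 m and y of washer_c in the frame of tray between -0.033 and 0.033 m)) or (not (height (world z) of washer_a below 0.03 m and x of washer_a in the frame of tray between 0.073 and 0.122 m and y of washer_a in the frame of tray between -0.033 and 0.033 m) and (height (world z) of washer_b below 0.03 m and x of washer_b in the frame of tray between 0.073 and 0.122 m and y of washer_b in the frame of tray between -0.033 and 0.033 m) and not (height (world z) of washer_c below 0.03 m and x of washer_c in the frame of tray between 0.073 and 0.122 m and y of washer_c in the frame of tray between -0.033 and 0.033 m)) or (not (height (world z) of washer_a below 0.03 m and x of washer_a in the frame of tray between 0.073 and 0.122 m and y of washer_a in the frame of tray between -0.033 and 0.033 m) and not (height (world z) of washer_b below 0.03 m and x of washer_b in the frame of tray between 0.073 and 0.122 m and y of washer_b in the frame of tray between -0.033 and 0.033 m) and (height (world z) of washer_c below 0.03 m and x of washer_c in the frame of tray between 0.073 and 0.122 m and y of washer_c in the frame of tray between -0.033 and 0.033 m)))), for 0.2 s.
2. a second washer has dropped into the slot, the third is not in it ((((height (world z) of washer_a below 0.03 m and x of washer_a in the frame of tray between 0.073 and 0.122 m and y of washer_a in the frame of tray between -0.033 and 0.033 m) and (height (world z) of washer_b below 0.03 m and x of washer_b in the frame of tray between 0.073 and 0.122 m and y of washer_b in the frame of tray between -0.033 and 0.033 m) and not (height (world z) of washer_c below 0.03 m and x of washer_c in the frame of tray between 0.073 and 0.122 m and y of washer_c in the frame of tray between -0.033 and 0.033 m)) or ((height (world z) of washer_a below 0.03 m and x of washer_a in the frame of tray between 0.073 and 0.122 m and y of washer_a in the frame of tray between -0.033 and 0.033 m) and not (height (world z) of washer_b below 0.03 m and x of washer_b in the frame of tray between 0.073 and 0.122 m and y of washer_b in the frame of tray between -0.033 and 0.033 m) and (height (world z) of washer_c below 0.03 m and x of washer_c in the frame of tray between 0.073 and 0.122 m and y of washer_c in the frame of tray between -0.033 and 0.033 m)) or (not (height (world z) of washer_a below 0.03 m and x of washer_a in the frame of tray between 0.073 and 0.122 m and y of washer_a in the frame of tray between -0.033 and 0.033 m) and (height (world z) of washer_b below 0.03 m and x of washer_b in the frame of tray between 0.073 and 0.122 m and y of washer_b in the frame of tray between -0.033 and 0.033 m) and (height (world z) of washer_c below 0.03 m and x of washer_c in the frame of tray between 0.073 and 0.122 m and y of washer_c in the frame of tray between -0.033 and 0.033 m)))), for 0.2 s.
At the end, for the whole second after the job is handed in: all three washers lie at rest inside the catch slot, the centre of each one's underside at least 8 mm below the tray floor's level; the cork stopper and the brush holder still stand upright (within 0.2 rad) on the tray (height (world z) of each of washer_a, washer_b, washer_c below 0.03 m and x of washer_a in the frame of tray between 0.073 and 0.122 m and y of washer_a in the frame of tray between -0.033 and 0.033 m and linear speed of each of washer_a, washer_b, washer_c below 0.02 m/s and x of washer_b in the frame of tray between 0.073 and 0.122 m and y of washer_b in the frame of tray between -0.033 and 0.033 m and x of washer_c in the frame of tray between 0.073 and 0.122 m and y of washer_c in the frame of tray between -0.033 and 0.033 m and angle between each of cork_stopper, brush_holder's own z axis and vertical below 0.2 rad); the robot touches nothing.
It fails at once if a washer is lifted more than 15 mm off the tray floor, or pinched or borne down on with more than 18 N (height (world z) of any of washer_a, washer_b, washer_c above 0.053 m or contact force between the fingers and washer_a above 18 N or contact force between the fingers and washer_b above 18 N or contact force between the fingers and washer_c above 18 N).
It fails at once if two washers are in the funnel (the last 45 mm of floor before the slot) at once (((x of washer_a in the frame of tray above 0.03 m and height (world z) of washer_a above 0.034 m) and (x of washer_b in the frame of tray above 0.03 m and height (world z) of washer_b above 0.034 m)) or ((x of washer_a in the frame of tray above 0.03 m and height (world z) of washer_a above 0.034 m) and (x of washer_c in the frame of tray above 0.03 m and height (world z) of washer_c above 0.034 m)) or ((x of washer_b in the frame of tray above 0.03 m and height (world z) of washer_b above 0.034 m) and (x of washer_c in the frame of tray above 0.03 m and height (world z) of washer_c above 0.034 m))).
It fails at once if a washer falls off the tray other than into the slot ((height (world z) of washer_a below 0.028 m and not (height (world z) of washer_a below 0.03 m and x of washer_a in the frame of tray between 0.073 and 0.122 m and y of washer_a in the frame of tray between -0.033 and 0.033 m)) or (height (world z) of washer_b below 0.028 m and not (height (world z) of washer_b below 0.03 m and x of washer_b in the frame of tray between 0.073 and 0.122 m and y of washer_b in the frame of tray between -0.033 and 0.033 m)) or (height (world z) of washer_c below 0.028 m and not (height (world z) of washer_c below 0.03 m and x of washer_c in the frame of tray between 0.073 and 0.122 m and y of washer_c in the frame of tray between -0.033 and 0.033 m))).
It fails at once if the cork stopper or the brush holder is moved more than 10 mm or tipped (distance of any of cork_stopper, brush_holder from where it was at the start of the episode above 0.01 m or angle between any of cork_stopper, brush_holder's own z axis and vertical above 0.4 rad).
It fails at once if a reel flange, the lens turret or the film carriage is moved more than 15 mm (distance of any of flange_a, flange_b, lens_turret, carriage_top from where it was at the start of the episode above 0.015 m).
It also fails if it takes over 72 s, if anything falls off the work surface, if the arm or the gripper's body presses on something with over 40 N, if the wrist force passes 120 N, or if a joint passes its speed limit or range.

ROBOT

A 7-joint arm with a two-finger parallel gripper is mounted at the origin on the work surface. World frame = base frame: x ahead of the robot, y to its left, z up, the work surface at z = 0. Lengths are in m, angles in rad, forces in N, time in s.
With the tool pointing down it reaches from about 0.425 to 0.875 m from the base axis. Payload 4.7 kg.
Tool frame: the origin (TCP) lies on the centre line of the jaws, within the pads' length; the fingertips stand ahead of it and the grasp point (between the pads) lies 8 mm behind it (ctrl.finger_overhang is the x of the fingertips in the tool frame, in m); x points along the fingers, z is the direction in which the jaws open and shut, and the axes are right-handed (so a half turn about x gives the same grasp; the last joint's range is limited). The gripper opens to 87 mm and grips with 3 to 60 N. Pads are 19 mm wide; open, the fingers measure 117 mm over their backs; the gripper's body (75 mm by 190 mm) begins 51 mm behind the grasp point.
Start: joints at [1.338, 0.321, -0.07, 1.45, 0.023, 1.371, -0.057], TCP at [0.159, -0.63, 0.234] pointing down, gripper open.
Joint ranges: [-2.86, 2.86], [-0.3, 2.09], [-1.38, 1.24], [0.06, 2.45], [-1.56, 4.7], [0.09, 2.05], [-2.69, 2.69]. Speed limits (rad/s): [2.57, 2.57, 3.14, 3.14, 3.14, 3.14, 3.14].

INTERFACE

Orientations are given as a rotation vector (axis times angle).
In Python, from bench import readout, viewer, job, nets, ctrl gives the robot as it stands.
- The arm moves only by the shell command python3 -m creep 'ROWS' [FORCE]. ROWS is JSON, a list of rows, each an object with "linear": the shift along the tool's x, y, z in m, a list of three; "twist": the turn, a rotation vector about the tool's x, y, z in degrees, a list of three; "fingers": the gripper's target within -1 to 1 (shut at 1, half-way at 0, fully open at -1). A call has 1 to 8 rows; each row is the pose to reach, as a shift and turn from the pose commanded when the call began, along the tool's axes at that moment; what a row does not reach only later rows make up. A row lasts 1/12 s, in which the tool goes at most 41.7 mm and 7.16 degrees, less where a joint would pass 70% of its speed; a pose out of reach is approached as far as the arm can. A call with a gripper value outside its range is refused whole. The fingers move at their own pace and stop on an object; FORCE is the grip in N (left out, the last holds). Time passes only in rows, so rows that repeat a pose let the fingers close. It gives the time, the measured TCP pose, the force and the opening at its end, in the units of the state.
- readout.get_state(): the state, without advancing time (a new reading comes with each control period).
- viewer.get_image(name): name is "side" or "top" or "wrist"; returns (picture, depth): 400x640x3 uint8, red, green, blue; 400x640 float32, m along the optical axis (not along the pixel's ray), 0 where there is no reading.
- viewer.camera_params(name): a dict with "K" (3x3 intrinsics, pixels), "cam_to_world" (4x4, takes a point from camera to world coordinates). Camera axes: x right, y down, z forward; pixel columns grow to the right and rows downward; lengths in m; the calibration is good to about 2 mm. A picture is of the moment at which its call begins: read the wrist's pose just before it. camera_params takes no time and is no camera call; for the wrist camera it gives the pose at the moment of the call.
- job.close_job(): hands the job in, once; it reports no verdict.
Trained networks look in the newest picture that a camera, given by its name, has taken for a name from the list of things; names that differ only in an ending like _2 or _b are one class to them, and where a whole thing is asked for, a point or a joint stands for the part that bears it (a point fixed in the world has none). Each returns a list of dicts, best first, with "conf" (0 to 1); they miss things now and then, are a little off and sometimes report something else, mostly with a low value. They report only what shows in the picture. A call takes as long as a camera call.
- nets.boxes_of(camera, label): "centre" ([x, y, z] in m, in world coordinates, good to about 4 mm: the middle of the surface that is visible of it).
- nets.place_of(camera, label): "centre" ([x, y, z] in m, in world coordinates, good to about 4 mm: a listed point, or the origin of a listed thing).
The state is a dict: "time": time; "joint_positions": joint angles; "qd": joint speeds; "joint_torque": joint torques, N m; "position": TCP position; "tool_rot": TCP orientation; "ft_force": force on the tool from outside, world axes, zero at the start; "torque": the same for the moment, N m; "grip_width": opening from 0.0 (shut) to 1.0 (fully open).
Only numpy, scipy, OpenCV 4.12 (cv2) and the standard library are available. Lean on these libraries where they do the work, as an engineer would, in place of code of your own. Each camera call takes 0.05 s, during which the arm holds its last target.

## Working session

There is one attempt and no reset: what is moved stays moved. The work goes in short steps, Python scripts to look and compute and a shell command to move; the robot and the scene stay as the last step left them, time stands still between calls to the robot, and variables do not carry over. Pictures are saved under pics/ and viewed, and the job is handed in when it is done.

```bash
ls; mkdir -p pics
cat > h.py <<'E'
import numpy as np,cv2
from bench import readout, viewer, job, nets, ctrl
from scipy.spatial.transform import Rotation as R
def snap(cam,fn):
    im,d=viewer.get_image(cam); cv2.imwrite('pics/'+fn,im[:,:,::-1]); return im,d
def pw(cam,u,v,z):
    p=viewer.camera_params(cam);K=np.array(p['K']);T=np.array(p['cam_to_world'])
    r=T[:3,:3]@np.linalg.inv(K)@[u,v,1]; o=T[:3,3]; return o+r*(z-o[2])/r[2]
E
python3 - <<'E'
from h import *
s=readout.get_state()
print(s,ctrl.finger_overhang)
print(R.from_rotvec(s['tool_rot']).as_matrix().round(3))
for c in ['top','side']:
    snap(c,c+'0.png')
    for l in ['tray','gate','slot','washer_a','cork_stopper','brush_holder']:
        for q in nets.place_of(c,l)[:5]: print(c,l,q)
E
```

```text
pics
{'time': 0.0, 'joint_positions': array([ 1.33810158,  0.3218643 , -0.07008598,  1.45170509,  0.02258275,
        1.37079874, -0.05689606]), 'qd': array([-0.00060721, -0.00058338, -0.00205862, -0.00147859,  0.0024466 ,
       -0.00047416, -0.0001805 ]), 'joint_torque': array([-2.30766454e-04, -4.91282701e+01, -4.03702240e-01, -3.12526023e+01,
       -6.39276858e-02,  4.38099552e-02,  1.71464258e-04]), 'position': array([ 0.15861752, -0.62978299,  0.23241958]), 'tool_rot': array([ 1.02667825,  1.31756616, -1.02474867]), 'ft_force': array([-0.96961613, -0.7770686 ,  0.45915369]), 'torque': array([-0.02805831, -0.06744723,  0.03329008]), 'grip_width': 0.9979570633765936} 0.011
[[-0.001  0.97   0.244]
 [ 0.002  0.244 -0.97 ]
 [-1.    -0.    -0.002]]
top tray {'centre': [0.5109, -0.0244, 0.0015], 'conf': 0.65}
top gate {'centre': [0.5751, -0.0536, 0.0413], 'conf': 0.84}
top slot {'centre': [0.5992, -0.0596, 0.0044], 'conf': 0.96}
top washer_a {'centre': [0.484, -0.0772, 0.0385], 'conf': 0.56}
top washer_a {'centre': [0.4767, -0.0136, 0.0383], 'conf': 0.54}
top washer_a {'centre': [0.5028, 0.0332, 0.0404], 'conf': 0.41}
top cork_stopper {'centre': [0.4196, 0.0836, 0.036], 'conf': 0.63}
top cork_stopper {'centre': [0.4763, -0.0112, 0.0354], 'conf': 0.6}
top brush_holder {'centre': [0.3762, -0.038, 0.0337], 'conf': 0.45}
top brush_holder {'centre': [0.4192, 0.0805, 0.0344], 'conf': 0.36}
side tray {'centre': [0.51, -0.0266, 0.0002], 'conf': 0.63}
side gate {'centre': [0.5825, -0.0574, 0.0411], 'conf': 0.62}
side slot {'centre': [0.6039, -0.0616, 0.005], 'conf': 0.65}
side washer_a {'centre': [0.475, -0.0151, 0.041], 'conf': 0.51}
side washer_a {'centre': [0.4862, -0.0787, 0.0389], 'conf': 0.4}
side washer_a {'centre': [0.5038, 0.0327, 0.0365], 'conf': 0.38}
side cork_stopper {'centre': [0.4208, 0.0839, 0.0348], 'conf': 0.48}
side brush_holder {'centre': [0.3728, -0.0365, 0.0363], 'conf': 0.61}
```

View pics/top0.png

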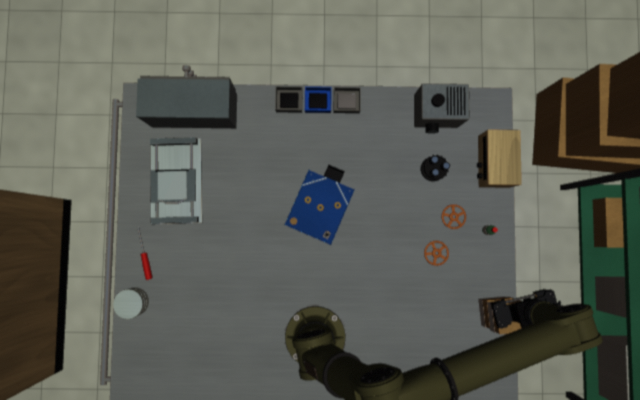

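View pics/side0.png

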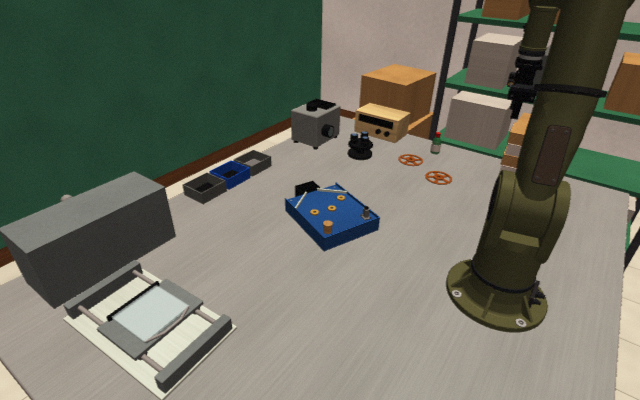

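Tray is at yaw ≈ -21°, with three washers mid-tray, the cork at back left and the brush holder at back right. I'll move in with the jaws turned along tray y.

```bash
python3 -m creep '[{"linear":[0,0.304,-0.14],"twist":[36,0,0],"fingers":0.8},{"linear":[0,0.304,-0.14],"twist":[36,0,0],"fingers":0.8},{"linear":[0,0.304,-0.14],"twist":[36,0,0],"fingers":0.8},{"linear":[0,0.304,-0.14],"twist":[36,0,0],"fingers":0.8},{"linear":[0,0.304,-0.14],"twist":[36,0,0],"fingers":0.8},{"linear":[0,0.304,-0.14],"twist":[36,0,0],"fingers":0.8},{"linear":[0,0.304,-0.14],"twist":[36,0,0],"fingers":0.8},{"linear":[0,0.304,-0.14],"twist":[36,0,0],"fingers":0.8}]' 5
cat >> h.py <<'E'
def rel(x,y,z):
    s=readout.get_state();M=R.from_rotvec(s['tool_rot']).as_matrix()
    print('pos',s['position'].round(4),'grip',round(s['grip_width']*87,1),'F',s['ft_force'].round(2),'t',round(s['time'],2))
    print('toolz head',np.degrees(np.arctan2(M[1,2],M[0,2])).round(2),'toolx',M[:,0].round(3))
    print('lin',(M.T@(np.array([x,y,z])-s['position'])).round(4))
E
python3 - <<'E'
from h import *
rel(0.46,-0.02,0.25)
E
```

```text
time: 1.37
position: [0.413, -0.4251, 0.2339]
tool_rot: [1.484, 1.003, -1.485]
ft_force: [1.0, -0.2, 0.0]
grip_width: 0.48
pos [ 0.413  -0.4251  0.2339] grip 41.7 F [ 1.01 -0.24  0.  ] t 1.37
toolz head -111.88 toolx [ 0.    -0.001 -1.   ]
lin [-0.0164 -0.1073 -0.3934]
```

```bash
python3 -m creep '[{"linear":[-0.02,-0.08,-0.30],"twist":[0,0,0],"fingers":0.8},{"linear":[-0.02,-0.08,-0.30],"twist":[0,0,0],"fingers":0.8},{"linear":[-0.02,-0.08,-0.30],"twist":[0,0,0],"fingers":0.8},{"linear":[-0.02,-0.08,-0.30],"twist":[0,0,0],"fingers":0.8},{"linear":[-0.02,-0.08,-0.30],"twist":[0,0,0],"fingers":0.8},{"linear":[-0.02,-0.08,-0.30],"twist":[0,0,0],"fingers":0.8},{"linear":[-0.02,-0.08,-0.30],"twist":[0,0,0],"fingers":0.8},{"linear":[-0.02,-0.08,-0.30],"twist":[0,0,0],"fingers":0.8}]' 5
python3 - <<'E'
from h import *
rel(0.46,-0.02,0.25)
snap('wrist','w0.png'); snap('top','t1.png')
p=viewer.camera_params('wrist');print(p['cam_to_world'])
E
```

```text
time: 2.03
position: [0.4499, -0.1122, 0.2545]
tool_rot: [1.481, 1.008, -1.478]
ft_force: [0.1, 0.1, 0.2]
grip_width: 0.104
pos [ 0.4499 -0.1122  0.2545] grip 9.1 F [0.1  0.1  0.17] t 2.03
toolz head -111.47 toolx [ 0.002  0.001 -1.   ]
lin [ 0.0045 -0.0243 -0.0895]
[[-3.64020695e-01 -8.98176893e-01 -2.46510048e-01  5.18700047e-01]
 [-9.31390545e-01  3.51256901e-01  9.55522966e-02 -1.40691267e-01]
 [ 7.65490641e-04  2.64380141e-01 -9.64418247e-01  4.06214021e-01]
 [ 0.00000000e+00  0.00000000e+00  0.00000000e+00  1.00000000e+00]]
```

View pics/w0.png

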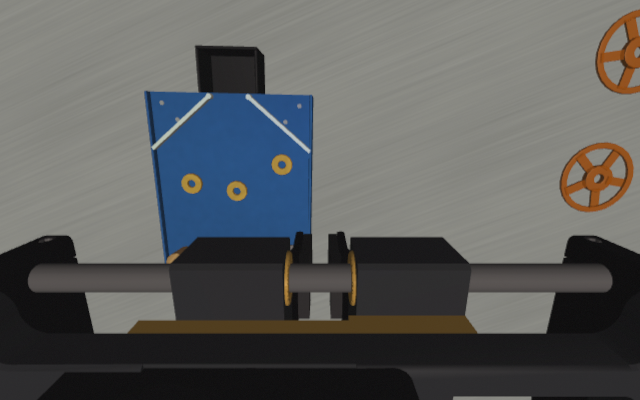

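Run:
```python
from h import *
im=cv2.imread('pics/w0.png')[30:270,130:340]
cv2.imwrite('pics/w0z.png',cv2.resize(im,None,fx=2.5*1,fy=2.5,interpolation=cv2.INTER_CUBIC))
```

```text
(no output)
```

View pics/w0z.png

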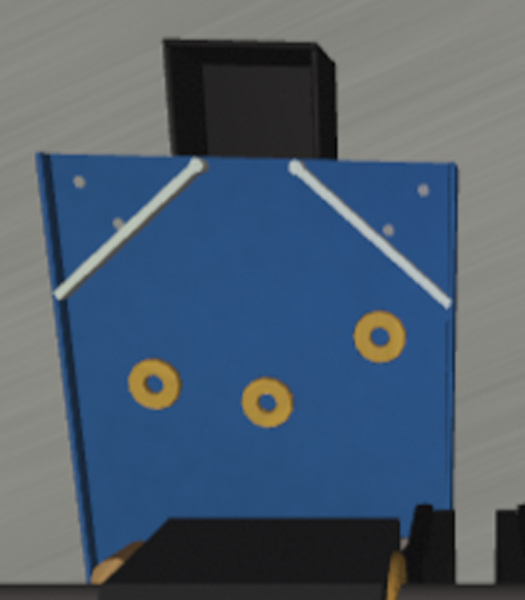

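```bash
cat >> h.py <<'E'
import json
def washers(im,cam='wrist',zt=0.044,T=None):
    h=cv2.cvtColor(im,cv2.COLOR_RGB2HSV)
    m=cv2.inRange(h,(15,110,100),(30,255,255))
    n,l,st,c=cv2.connectedComponentsWithStats(cv2.morphologyEx(m,cv2.MORPH_CLOSE,np.ones((5,5))))
    o=[]
    for i in range(1,n):
        x,y,w,hh,a=st[i]
        if a>60:
            cnt=cv2.findContours((l==i).astype(np.uint8),cv2.RETR_EXTERNAL,cv2.CHAIN_APPROX_NONE)[0][0]
            u,v=cv2.minEnclosingCircle(cnt)[0]
            P=pw(cam,u,v,zt); o.append((u,v,a,P))
    return o
def totray(p):
    t=json.load(open('tray.json'));a=t['yaw'];d=np.array(p[:2])-t['o']
    return np.array([d[0]*np.cos(a)+d[1]*np.sin(a),-d[0]*np.sin(a)+d[1]*np.cos(a)])
def toworld(x,y):
    t=json.load(open('tray.json'));a=t['yaw']
    return np.array(t['o'])+[x*np.cos(a)-y*np.sin(a),x*np.sin(a)+y*np.cos(a)]
def st():
    s=readout.get_state();M=R.from_rotvec(s['tool_rot']).as_matrix();t=json.load(open('tray.json'))
    h=np.degrees(np.arctan2(M[1,2],M[0,2]))
    print('t',round(s['time'],2),'traypos mm',(totray(s['position'])*1000).round(1),'tip above floor mm',round((s['position'][2]-.011-.038)*1000,1),'yaw err',round(h+90-np.degrees(t['yaw']),2),'grip',round(s['grip_width']*87,1),'F',s['ft_force'].round(2),'toolx',M[:,0].round(3))
E
python3 - <<'E'
from h import *
from scipy.optimize import least_squares
px=[(199,163),(295,167),(59,295),(449,303)]
tr=np.array([(71,22),(71,-22),(12,90),(12,-90)])/1000
W=np.array([pw('wrist',130+u/2.5,30+v/2.5,.046)[:2] for u,v in px]); print(W.round(4))
f=lambda q:((tr@np.array([[np.cos(q[2]),np.sin(q[2])],[-np.sin(q[2]),np.cos(q[2])]])+q[:2])-W).ravel()
r=least_squares(f,[.51,-.025,-.37]);print(r.x,np.degrees(r.x[2]),(r.fun*1000).round(1))
json.dump({'o':list(r.x[:2]),'yaw':r.x[2]},open('tray.json','w'))
im=cv2.imread('pics/w0.png')[:,:,::-1].copy()
for u,v,a,P in washers(im): print(round(u),round(v),a,P.round(4),(totray(P)*1000).round(1))
for n,p in dict(cork=(.420,.0838),brush=(.374,-.037),slot=(.6015,-.0605)).items(): print(n,(totray(p)*1000).round(1))
st()
E
```

```text
[[ 0.585  -0.0363]
 [ 0.5681 -0.0751]
 [ 0.5568  0.05  ]
 [ 0.4878 -0.1164]]
[ 0.51110048 -0.02850656 -0.39390696] -22.56920621552302 [ 0.1  0.8  0.2 -1.  -0.1  0.  -0.2  0.1]
281 164 273 [ 0.4854 -0.0796  0.044 ] [ -4.1 -57.1]
192 183 273 [0.5042 0.029  0.044 ] [-28.5  50.4]
237 191 263 [ 0.4757 -0.0166  0.044 ] [-37.2  -2.6]
172 258 72 [0.4257 0.0977 0.044 ] [-127.3   83.7]
286 280 208 [ 0.3436 -0.0259  0.044 ] [-155.7  -61.9]
353 280 174 [ 0.3112 -0.1067  0.044 ] [-154.6 -148.9]
cork [-127.2   68.7]
brush [-123.3  -60.5]
slot [95.8  5.2]
t 2.13 traypos mm [ -23.7 -101.9] tip above floor mm 205.5 yaw err 1.18 grip 8.6 F [-1.02  0.02 -0.33] toolx [ 0.002 -0.    -1.   ]
```

```bash
python3 -m creep '[{"linear":[0.05,-0.048,-0.1],"twist":[1.1,0,0],"fingers":0.8},{"linear":[0.1,-0.048,-0.1],"twist":[1.1,0,0],"fingers":0.8},{"linear":[0.15,-0.048,-0.1],"twist":[1.1,0,0],"fingers":0.8},{"linear":[0.15,-0.048,-0.1],"twist":[1.1,0,0],"fingers":0.8},{"linear":[0.15,-0.048,-0.1],"twist":[1.1,0,0],"fingers":0.8},{"linear":[0.15,-0.048,-0.1],"twist":[1.1,0,0],"fingers":0.8},{"linear":[0.15,-0.048,-0.1],"twist":[1.1,0,0],"fingers":0.8},{"linear":[0.15,-0.048,-0.1],"twist":[1.1,0,0],"fingers":0.8}]' 5
python3 - <<'E'
from h import *
st()
im,d=snap('wrist','w1.png')
for u,v,a,P in washers(im): print(round(u),round(v),a,P.round(4),(totray(P)*1000).round(1))
E
```

```text
time: 2.8
position: [0.4433, -0.0092, 0.1052]
tool_rot: [1.5, 0.989, -1.497]
ft_force: [0.2, -0.0, -0.1]
grip_width: 0.102
t 2.8 traypos mm [-70.   -8.2] tip above floor mm 56.2 yaw err -0.49 grip 8.9 F [ 0.19 -0.01 -0.07] toolx [ 0.002 -0.001 -1.   ]
388 130 862 [ 0.486  -0.0777  0.044 ] [ -4.3 -55.1]
231 168 810 [0.5046 0.0315 0.044 ] [-29.  53.]
308 178 773 [ 0.4769 -0.0148  0.044 ] [-36.9  -0.4]
287 280 215 [0.4108 0.0316 0.044 ] [-115.7   17. ]
352 280 198 [ 0.3908 -0.0142  0.044 ] [-116.5  -33. ]
```

View pics/w1.png

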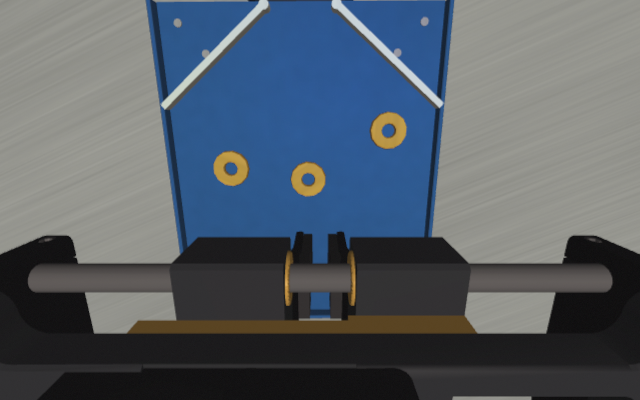

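Run:
```python
from h import *
from scipy.optimize import least_squares
px=[(264,6),(337,5),(166,105),(440,104)]
tr=np.array([(71,22),(71,-22),(12,90),(12,-90)])/1000
W=np.array([pw('wrist',u,v,.046)[:2] for u,v in px])
for p in W: print((totray(p)*1000).round(1))
f=lambda q:((tr@np.array([[np.cos(q[2]),np.sin(q[2])],[-np.sin(q[2]),np.cos(q[2])]])+q[:2])-W).ravel()
r=least_squares(f,[.51,-.025,-.37]);print(r.x,np.degrees(r.x[2]),(r.fun*1000).round(1))
json.dump({'o':list(r.x[:2]),'yaw':r.x[2]},open('tray.json','w'))
for p in [(.486,-.0777),(.5046,.0315),(.4769,-.0148)]: print((totray(p)*1000).round(1))
st()
```

```text
[69.6 24.1]
[ 69.8 -20.1]
[13.  91.3]
[ 12.1 -87.8]
[ 0.51153995 -0.02653326 -0.39688056] -22.73958134430405 [ 0.9 -0.7  0.7 -0.4 -0.8  1.  -0.8  0.1]
[ -3.8 -57.1]
[-28.8  50.8]
[-36.5  -2.6]
t 2.85 traypos mm [-69.2 -10.3] tip above floor mm 56.6 yaw err -0.35 grip 8.9 F [ 0.15 -1.36  0.49] toolx [ 0.004 -0.001 -1.   ]
```

```bash
python3 -m creep '[{"linear":[0.015,0,-0.008],"twist":[0,0,0],"fingers":0.82},{"linear":[0.03,0,-0.008],"twist":[0,0,0],"fingers":0.82},{"linear":[0.04,0,-0.008],"twist":[0,0,0],"fingers":0.82},{"linear":[0.045,0,-0.008],"twist":[0,0,0],"fingers":0.82},{"linear":[0.05,0,-0.008],"twist":[0,0,0],"fingers":0.82},{"linear":[0.053,0,-0.008],"twist":[0,0,0],"fingers":0.82},{"linear":[0.053,0,-0.008],"twist":[0,0,0],"fingers":0.82}]' 5
python3 - <<'E'
from h import *
st()
im,d=snap('wrist','w2.png')
for u,v,a,P in washers(im): print(round(u),round(v),a,P.round(4),(totray(P)*1000).round(1))
E
```

```text
time: 3.43
position: [0.445, -0.0006, 0.0505]
tool_rot: [1.498, 0.992, -1.498]
ft_force: [-0.8, 0.0, 0.8]
grip_width: 0.09
t 3.43 traypos mm [-71.4  -1.8] tip above floor mm 1.5 yaw err -0.25 grip 7.8 F [-0.79  0.03  0.75] toolx [-0. -0. -1.]
429 131 1580 [ 0.4856 -0.0776  0.044 ] [ -4.2 -57.1]
218 180 1465 [0.5046 0.0314 0.044 ] [-28.8  50.7]
320 195 1352 [ 0.4765 -0.0145  0.044 ] [-37.   -2.4]
289 279 259 [0.4378 0.0213 0.044 ] [-86.5  15.6]
350 280 206 [ 0.4238 -0.011   0.044 ] [-87.  -19.6]
```

View pics/w2.png

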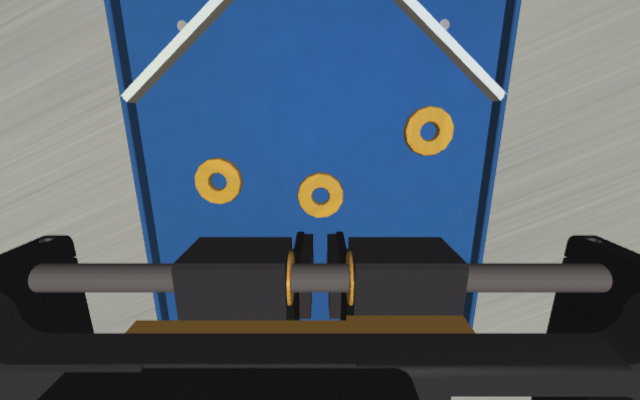

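```bash
python3 -m creep '[{"linear":[0,0.006,0],"twist":[0,0,0],"fingers":0.82},{"linear":[0,0.012,0],"twist":[0,0,0],"fingers":0.82},{"linear":[0,0.018,0],"twist":[0,0,0],"fingers":0.82},{"linear":[0,0.024,0],"twist":[0,0,0],"fingers":0.82},{"linear":[0,0.03,0],"twist":[0,0,0],"fingers":0.82},{"linear":[0,0.036,0],"twist":[0,0,0],"fingers":0.82},{"linear":[0,0.042,0],"twist":[0,0,0],"fingers":0.82},{"linear":[0,0.048,0],"twist":[0,0,0],"fingers":0.82}]' 5
python3 - <<'E'
from h import *
st()
im,d=snap('wrist','w3.png')
for u,v,a,P in washers(im): print(round(u),round(v),a,P.round(4),(totray(P)*1000).round(1))
E
```

```text
time: 4.15
position: [0.4897, -0.0192, 0.0505]
tool_rot: [1.498, 0.992, -1.498]
ft_force: [-0.9, 0.2, 0.2]
grip_width: 0.09
t 4.15 traypos mm [-23.   -1.7] tip above floor mm 1.5 yaw err -0.22 grip 7.9 F [-0.91  0.19  0.17] toolx [-0.  0. -1.]
320 215 1314 [ 0.5121 -0.0291  0.044 ] [ 1.5 -2.2]
421 221 1161 [ 0.4877 -0.0782  0.044 ] [ -2.  -56.8]
289 279 254 [0.4836 0.0019 0.044 ] [-36.8  15.5]
350 280 204 [ 0.4696 -0.0303  0.044 ] [-37.2 -19.7]
```

View pics/w3.png

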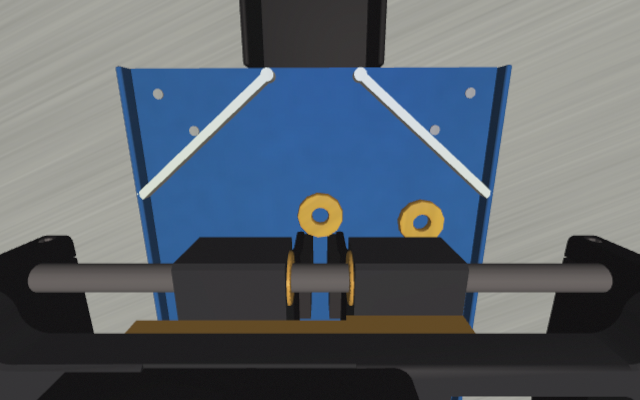

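```bash
python3 -m creep '[{"linear":[0,0.006,0],"twist":[0,0,0],"fingers":0.82},{"linear":[0,0.012,-0.0005],"twist":[0,0,0],"fingers":0.82},{"linear":[0,0.018,-0.001],"twist":[0,0,0],"fingers":0.82},{"linear":[0,0.024,-0.0015],"twist":[0,0,0],"fingers":0.82},{"linear":[0,0.03,-0.002],"twist":[0,0,0],"fingers":0.82},{"linear":[0,0.036,-0.002],"twist":[0,0,0],"fingers":0.82},{"linear":[0,0.042,-0.002],"twist":[0,0,0],"fingers":0.82},{"linear":[0,0.048,-0.002],"twist":[0,0,0],"fingers":0.82}]' 5
python3 - <<'E'
from h import *
st()
im,d=snap('wrist','w4.png')
for u,v,a,P in washers(im): print(round(u),round(v),a,P.round(4),(totray(P)*1000).round(1))
E
```

```text
time: 4.87
position: [0.5347, -0.0361, 0.0505]
tool_rot: [1.498, 0.992, -1.498]
ft_force: [-0.5, 0.6, -0.3]
grip_width: 0.092
t 4.87 traypos mm [25.   0.1] tip above floor mm 1.5 yaw err -0.22 grip 8.0 F [-0.52  0.61 -0.35] toolx [-0. -0. -1.]
320 215 1323 [ 0.5571 -0.0462  0.044 ] [49.7 -0.5]
289 279 253 [ 0.5285 -0.015   0.044 ] [11.2 17.2]
350 280 202 [ 0.5145 -0.0472  0.044 ] [ 10.8 -17.9]
```

View pics/w4.png

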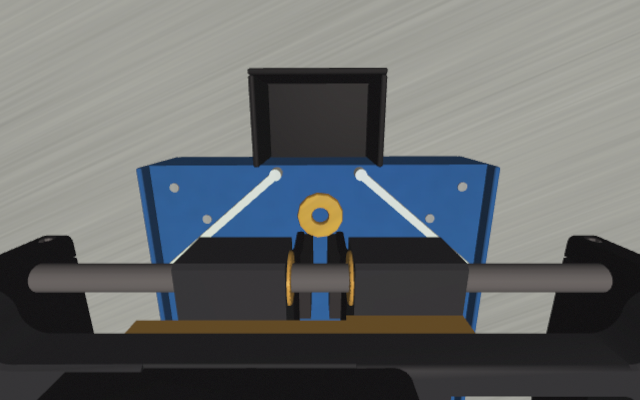

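```bash
python3 -m creep '[{"linear":[0,0.006,0],"twist":[0,0,0],"fingers":0.82},{"linear":[0,0.012,0],"twist":[0,0,0],"fingers":0.82},{"linear":[0,0.018,0],"twist":[0,0,0],"fingers":0.82},{"linear":[0,0.023,0],"twist":[0,0,0],"fingers":0.82},{"linear":[0,0.027,0],"twist":[0,0,0],"fingers":0.82},{"linear":[0,0.03,0],"twist":[0,0,0],"fingers":0.82},{"linear":[0,0.03,0],"twist":[0,0,0],"fingers":0.82},{"linear":[0,0.03,0],"twist":[0,0,0],"fingers":0.82}]' 5
python3 - <<'E'
from h import *
st()
im,d=snap('wrist','w5.png')
for u,v,a,P in washers(im): print(round(u),round(v),a,P.round(4),(totray(P)*1000).round(1))
E
```

```text
time: 5.58
position: [0.5618, -0.0475, 0.0505]
tool_rot: [1.498, 0.992, -1.498]
ft_force: [-0.3, -0.3, -0.4]
grip_width: 0.088
t 5.58 traypos mm [54.4  0.1] tip above floor mm 1.5 yaw err -0.22 grip 7.6 F [-0.3  -0.26 -0.39] toolx [-0.  0. -1.]
320 173 1032 [ 0.6039 -0.0659  0.044 ] [100.4  -0.6]
289 280 224 [ 0.5541 -0.0257  0.044 ] [38.9 17.2]
350 280 187 [ 0.5401 -0.0579  0.044 ] [ 38.4 -17.9]
```

View pics/w5.png

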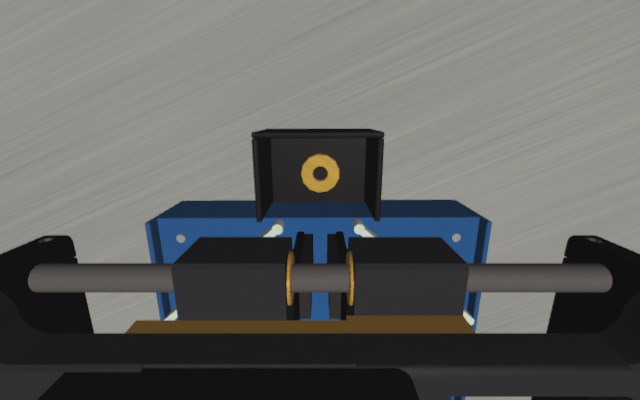

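```bash
python3 -m creep '[{"linear":[-0.02,-0.006,0],"twist":[0,0,0],"fingers":0.82},{"linear":[-0.045,-0.02,-0.005],"twist":[5,0,0],"fingers":0.82},{"linear":[-0.045,-0.05,-0.02],"twist":[10,0,0],"fingers":0.82},{"linear":[-0.045,-0.08,-0.04],"twist":[16,0,0],"fingers":0.82},{"linear":[-0.045,-0.11,-0.062],"twist":[21,0,0],"fingers":0.82},{"linear":[-0.045,-0.11,-0.062],"twist":[25,0,0],"fingers":0.82},{"linear":[-0.045,-0.11,-0.062],"twist":[25,0,0],"fingers":0.82},{"linear":[-0.045,-0.11,-0.062],"twist":[25,0,0],"fingers":0.82}]' 5
python3 - <<'E'
from h import *
st()
im,d=snap('wrist','w6.png')
for u,v,a,P in washers(im): print(round(u),round(v),a,P.round(4),(totray(P)*1000).round(1))
E
```

```text
time: 6.3
position: [0.4847, 0.0522, 0.0958]
tool_rot: [1.792, 0.69, -1.791]
ft_force: [-0.2, -1.1, -0.2]
grip_width: 0.089
t 6.3 traypos mm [-55.2  62.2] tip above floor mm 46.8 yaw err -25.08 grip 7.7 F [-0.15 -1.12 -0.17] toolx [ 0.001 -0.001 -1.   ]
460 79 1077 [ 0.4858 -0.0781  0.044 ] [ -3.8 -57.6]
319 187 828 [0.5047 0.0311 0.044 ] [-28.6  50.5]
534 228 67 [ 0.3736 -0.0481  0.044 ] [-118.9  -73.2]
289 279 238 [0.4746 0.0968 0.044 ] [-81.7  99.5]
350 280 202 [0.4409 0.0669 0.044 ] [-101.3   58.9]
```

View pics/w6.png

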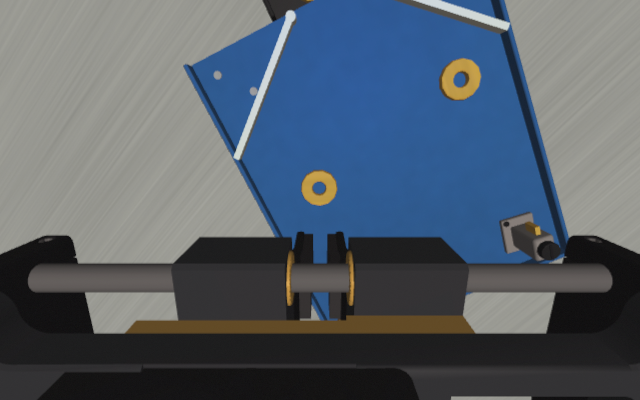

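```bash
python3 -m creep '[{"linear":[0.015,0,0],"twist":[0,0,0],"fingers":0.82},{"linear":[0.03,0,0],"twist":[0,0,0],"fingers":0.82},{"linear":[0.039,0,0],"twist":[0,0,0],"fingers":0.82},{"linear":[0.044,0,0],"twist":[0,0,0],"fingers":0.82},{"linear":[0.045,0,0],"twist":[0,0,0],"fingers":0.82},{"linear":[0.045,0,0],"twist":[0,0,0],"fingers":0.82}]' 5
python3 - <<'E'
from h import *
st()
im,d=snap('wrist','w7.png')
for u,v,a,P in washers(im): print(round(u),round(v),a,P.round(4),(totray(P)*1000).round(1))
E
```

```text
time: 6.85
position: [0.4848, 0.0522, 0.0504]
tool_rot: [1.794, 0.689, -1.794]
ft_force: [0.3, -0.4, -0.4]
grip_width: 0.088
t 6.85 traypos mm [-55.1  62.3] tip above floor mm 1.4 yaw err -25.23 grip 7.7 F [ 0.34 -0.41 -0.36] toolx [-0.  0. -1.]
503 67 1854 [ 0.4857 -0.0777  0.044 ] [ -4.  -57.2]
319 206 1331 [0.5045 0.0319 0.044 ] [-29.1  51.2]
289 279 242 [0.488  0.0756 0.044 ] [-61.2  85.1]
350 279 209 [0.4619 0.052  0.044 ] [-76.1  53.3]
300 331 4309 [0.4604 0.0976 0.044 ] [-95.1  94.7]
```

View pics/w7.png

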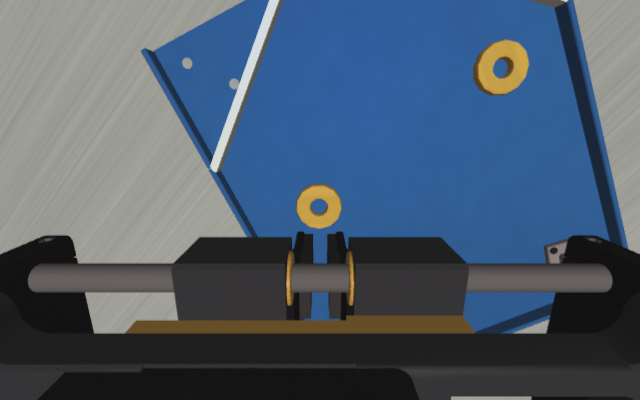

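```bash
python3 -m creep '[{"linear":[0,0.006,0],"twist":[0,0,0],"fingers":0.82},{"linear":[0,0.012,0],"twist":[0,0,0],"fingers":0.82},{"linear":[0,0.018,0],"twist":[0,0,0],"fingers":0.82},{"linear":[0,0.024,0],"twist":[0,0,0],"fingers":0.82},{"linear":[0,0.03,0],"twist":[0,0,0],"fingers":0.82},{"linear":[0,0.033,0],"twist":[0,0,0],"fingers":0.82},{"linear":[0,0.028,0],"twist":[0,0,0],"fingers":0.82},{"linear":[0,0.026,0],"twist":[0,0,0],"fingers":0.82}]' 5
python3 - <<'E'
from h import *
st()
im,d=snap('wrist','w8.png')
for u,v,a,P in washers(im): print(round(u),round(v),a,P.round(4),(totray(P)*1000).round(1))
E
```

```text
time: 7.57
position: [0.5016, 0.0335, 0.0504]
tool_rot: [1.794, 0.69, -1.795]
ft_force: [-0.1, -0.0, -0.7]
grip_width: 0.089
t 7.57 traypos mm [-32.4  51.5] tip above floor mm 1.4 yaw err -25.23 grip 7.8 F [-0.12 -0.03 -0.66] toolx [-0.001  0.    -1.   ]
308 2 686 [ 0.5885 -0.0539  0.044 ] [81.6  4.5]
494 121 1633 [ 0.4857 -0.0771  0.044 ] [ -4.3 -56.6]
320 198 1357 [0.5232 0.0098 0.044 ] [-3.3 38. ]
289 279 241 [0.5042 0.0571 0.044 ] [-39.1  74.3]
350 279 209 [0.4782 0.0336 0.044 ] [-54.   42.6]
300 331 4309 [0.4767 0.0791 0.044 ] [-72.9  83.9]
```

```bash
python3 -m creep '[{"linear":[0,0.0005,-0.004],"twist":[7,0,0],"fingers":0.82},{"linear":[0,0.001,-0.008],"twist":[14,0,0],"fingers":0.82},{"linear":[0,0.0025,-0.0115],"twist":[21,0,0],"fingers":0.82},{"linear":[0,0.004,-0.015],"twist":[28,0,0],"fingers":0.82},{"linear":[0,0.006,-0.0184],"twist":[35,0,0],"fingers":0.82},{"linear":[0,0.006,-0.0184],"twist":[35,0,0],"fingers":0.82},{"linear":[0,0.006,-0.0184],"twist":[35,0,0],"fingers":0.82}]' 5
python3 - <<'E'
from h import *
st()
im,d=snap('wrist','w9.png')
for u,v,a,P in washers(im): print(round(u),round(v),a,P.round(4),(totray(P)*1000).round(1))
E
```

```text
time: 8.2
position: [0.5128, 0.0387, 0.0493]
tool_rot: [1.967, 0.426, -2.044]
ft_force: [-16.1, -3.6, 39.9]
grip_width: 0.027
t 8.2 traypos mm [-24.1  60.7] tip above floor mm 0.3 yaw err -44.13 grip 2.3 F [-16.14  -3.61  39.9 ] toolx [-0.04   0.008 -0.999]
246 13 1174 [ 0.5902 -0.0571  0.044 ] [84.3  2.2]
471 67 1876 [ 0.4858 -0.0775  0.044 ] [ -4. -57.]
324 201 1368 [0.5243 0.0093 0.044 ] [-2. 38.]
621 217 157 [ 0.369  -0.0448  0.044 ] [-124.4  -72. ]
298 279 229 [0.5194 0.057  0.044 ] [-25.   80.1]
341 279 208 [0.4971 0.0481 0.044 ] [-42.2  63.2]
288 332 4308 [0.5118 0.092  0.044 ] [-45.5 109.4]
```

View pics/w9.png

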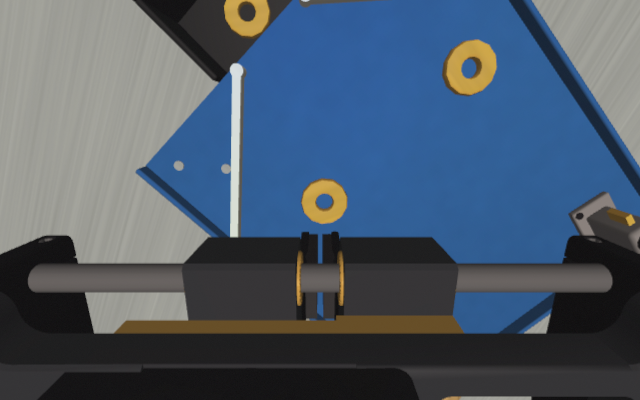

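```bash
python3 -m creep '[{"linear":[-0.003,0.003,0],"twist":[-7,0,0],"fingers":0.82},{"linear":[-0.01,0.004,0],"twist":[-14,0,0],"fingers":0.82},{"linear":[-0.025,0.004,0],"twist":[-14,0,0],"fingers":0.82},{"linear":[-0.045,0.004,0],"twist":[-14,0,0],"fingers":0.82},{"linear":[-0.045,0.004,0],"twist":[-14,0,0],"fingers":0.82}]' 5
python3 - <<'E'
from h import *
st()
im,d=snap('wrist','w10.png')
for u,v,a,P in washers(im): print(round(u),round(v),a,P.round(4),(totray(P)*1000).round(1))
snap('side','s1.png')
E
```

```text
time: 8.67
position: [0.5183, 0.0359, 0.09]
tool_rot: [1.824, 0.639, -1.88]
ft_force: [-0.3, -0.9, 0.6]
grip_width: 0.086
t 8.67 traypos mm [-17.9  60.2] tip above floor mm 41.0 yaw err -29.98 grip 7.5 F [-0.3  -0.85  0.59] toolx [-0.032  0.005 -0.999]
312 30 1029 [ 0.5931 -0.0575  0.044 ] [87.2  3. ]
471 121 1033 [ 0.4856 -0.0773  0.044 ] [ -4.3 -56.8]
336 193 868 [0.5232 0.009  0.044 ] [-3.  37.2]
289 279 227 [0.5112 0.0787 0.044 ] [-41.   96.9]
553 257 61 [ 0.3711 -0.0468  0.044 ] [-121.7  -72.9]
350 280 209 [0.476  0.0532 0.044 ] [-63.6  59.8]
```

View pics/s1.png

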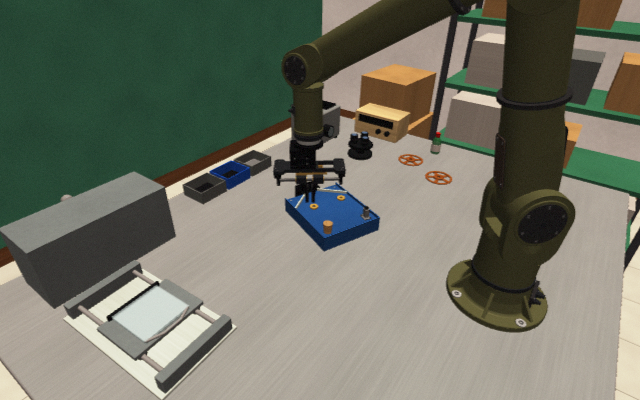

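View pics/w10.png

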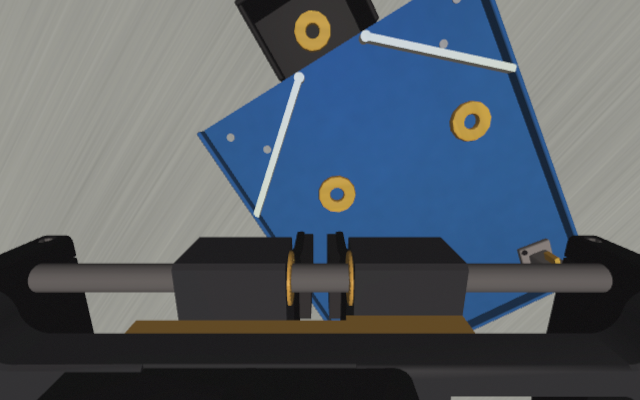

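Run:
```python
from h import *
im=cv2.imread('pics/s1.png')[140:250,260:390]
cv2.imwrite('pics/s1z.png',cv2.resize(im,None,fx=5,fy=5,interpolation=cv2.INTER_CUBIC))
s=readout.get_state();M=R.from_rotvec(s['tool_rot'])
# rotation (tool frame) to bring tool x to -z
x=M.as_matrix()[:,0];ax=np.cross(x,[0,0,-1]);print('twist',np.degrees(M.inv().apply(ax)).round(2)); print(s['joint_positions'].round(3))
```

```text
twist [-0.    1.5   1.44]
[-0.675  0.216  0.623  1.937 -0.15   1.069 -2.477]
```

View pics/s1z.png

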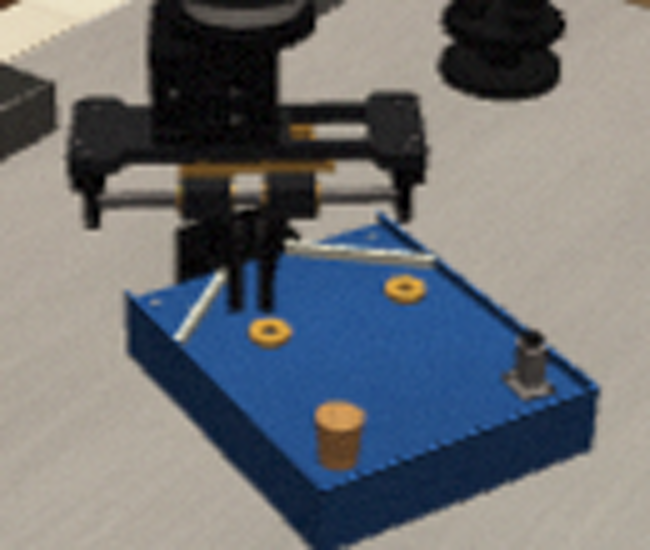

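The wrist reached joint 7's limit (about -2.69), which tilted the tool and pressed it on the floor. Nothing was disturbed. I'll keep the heading within -33° and straighten the tool.

```bash
python3 -m creep '[{"linear":[0,-0.0087,0.0105],"twist":[3,1.5,1.4],"fingers":0.82},{"linear":[0,-0.0087,0.0105],"twist":[3,1.5,1.4],"fingers":0.82},{"linear":[0,-0.0087,0.0105],"twist":[3,1.5,1.4],"fingers":0.82},{"linear":[0,-0.0087,0.0105],"twist":[3,1.5,1.4],"fingers":0.82}]' 5
python3 - <<'E'
from h import *
st();print(readout.get_state()['joint_positions'].round(3))
im,d=snap('wrist','w11.png')
for u,v,a,P in washers(im): print(round(u),round(v),a,P.round(4),(totray(P)*1000).round(1))
E
```

```text
time: 9.1
position: [0.5025, 0.0358, 0.087]
tool_rot: [1.877, 0.579, -1.883]
ft_force: [-0.5, -0.5, 0.7]
grip_width: 0.089
t 9.1 traypos mm [-32.4  54. ] tip above floor mm 38.0 yaw err -32.97 grip 7.7 F [-0.49 -0.46  0.7 ] toolx [-0.003 -0.001 -1.   ]
[-0.711  0.156  0.633  1.997 -0.106  1.024 -2.571]
284 19 1046 [ 0.5914 -0.058   0.044 ] [85.8  1.8]
450 100 1121 [ 0.4857 -0.0778  0.044 ] [ -4.  -57.3]
316 182 916 [0.5239 0.0091 0.044 ] [-2.4 37.7]
546 240 80 [ 0.3724 -0.0459  0.044 ] [-120.9  -71.7]
289 279 237 [0.5008 0.0774 0.044 ] [-50.1  91.7]
350 279 208 [0.465  0.0531 0.044 ] [-73.7  55.5]
300 331 4310 [0.4709 0.1089 0.044 ] [-89.8 109.2]
```

```bash
python3 -m creep '[{"linear":[0.015,0,-0.001],"twist":[0,0,0],"fingers":0.82},{"linear":[0.027,0,-0.001],"twist":[0,0,0],"fingers":0.82},{"linear":[0.034,0,-0.001],"twist":[0,0,0],"fingers":0.82},{"linear":[0.036,0,-0.001],"twist":[0,0,0],"fingers":0.82},{"linear":[0.036,0.004,-0.001],"twist":[0,0,0],"fingers":0.82},{"linear":[0.036,0.01,-0.001],"twist":[0,0,0],"fingers":0.82},{"linear":[0.036,0.015,-0.001],"twist":[0,0,0],"fingers":0.82}]' 5
python3 - <<'E'
from h import *
st()
im,d=snap('wrist','w12.png')
for u,v,a,P in washers(im): print(round(u),round(v),a,P.round(4),(totray(P)*1000).round(1))
E
```

```text
time: 9.73
position: [0.5126, 0.0229, 0.0518]
tool_rot: [1.88, 0.577, -1.882]
ft_force: [1.2, 0.1, 0.5]
grip_width: 0.092
t 9.73 traypos mm [-18.1  46. ] tip above floor mm 2.8 yaw err -33.07 grip 8.0 F [1.16 0.11 0.49] toolx [-0.001 -0.002 -1.   ]
281 32 1409 [ 0.5914 -0.0606  0.044 ] [86.9 -0.5]
477 129 1580 [ 0.4858 -0.0788  0.044 ] [ -3.5 -58.2]
319 214 1295 [0.5269 0.0028 0.044 ] [ 2.8 33. ]
289 279 240 [0.5192 0.0452 0.044 ] [-20.6  69.1]
350 279 209 [0.4899 0.0253 0.044 ] [-40.   39.4]
300 332 4310 [0.4949 0.0714 0.044 ] [-53.3  83.9]
```

View pics/w12.png

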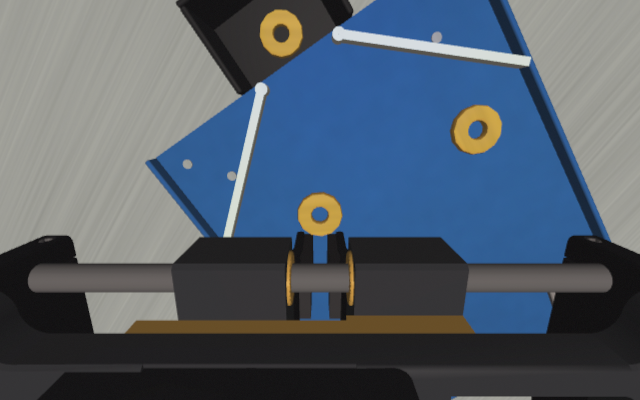

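```bash
python3 -m creep '[{"linear":[0.001,0.006,0.0005],"twist":[0,0,0],"fingers":0.82},{"linear":[0.001,0.012,0.0013],"twist":[0,0,0],"fingers":0.82},{"linear":[0.001,0.018,0.002],"twist":[0,0,0],"fingers":0.82},{"linear":[0.001,0.024,0.003],"twist":[0,0,0],"fingers":0.82},{"linear":[0.001,0.03,0.0035],"twist":[0,0,0],"fingers":0.82},{"linear":[0.001,0.036,0.0043],"twist":[0,0,0],"fingers":0.82},{"linear":[0.001,0.042,0.005],"twist":[0,0,0],"fingers":0.82},{"linear":[0.001,0.047,0.006],"twist":[0,0,0],"fingers":0.82}]' 5
python3 - <<'E'
from h import *
st()
im,d=snap('wrist','w13.png')
for u,v,a,P in washers(im): print(round(u),round(v),a,P.round(4),(totray(P)*1000).round(1))
E
```

```text
time: 10.45
position: [0.5335, -0.0194, 0.0504]
tool_rot: [1.879, 0.577, -1.883]
ft_force: [0.5, 0.3, 0.6]
grip_width: 0.087
t 10.45 traypos mm [17.5 15.1] tip above floor mm 1.4 yaw err -33.08 grip 7.6 F [0.49 0.25 0.63] toolx [-0.002 -0.002 -1.   ]
272 118 1184 [ 0.5949 -0.0678  0.044 ] [92.8 -5.9]
320 215 1326 [ 0.5472 -0.0396  0.044 ] [37.9  1.7]
454 217 1342 [ 0.4865 -0.0791  0.044 ] [ -2.7 -58.2]
290 279 244 [0.5399 0.0018 0.044 ] [15.2 37.1]
350 279 211 [ 0.5111 -0.0177  0.044 ] [-3.9  8. ]
300 332 4653 [0.516 0.028 0.044] [-17.  52.]
```

View pics/w13.png

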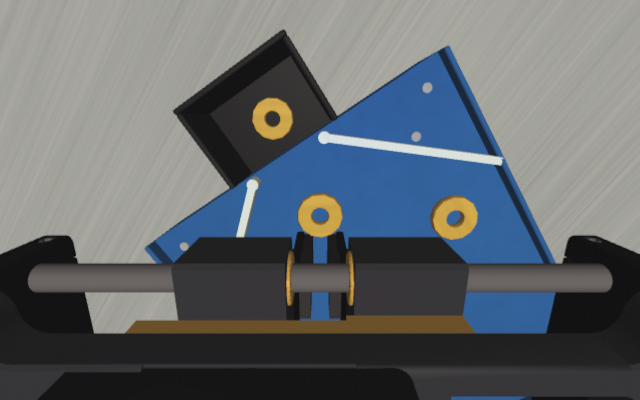

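```bash
python3 -m creep '[{"linear":[0,-0.0065,0],"twist":[0,0,0],"fingers":0.82},{"linear":[0,-0.0065,0.004],"twist":[-7,0,0],"fingers":0.82},{"linear":[0,-0.0055,0.0085],"twist":[-14,0,0],"fingers":0.82},{"linear":[0,-0.004,0.0125],"twist":[-21,0,0],"fingers":0.82},{"linear":[0,-0.0025,0.0155],"twist":[-28,0,0],"fingers":0.82},{"linear":[0,-0.0015,0.017],"twist":[-33,0,0],"fingers":0.82},{"linear":[0,-0.0015,0.017],"twist":[-33,0,0],"fingers":0.82}]' 5
python3 - <<'E'
from h import *
st()
im,d=snap('wrist','w14.png')
for u,v,a,P in washers(im): print(round(u),round(v),a,P.round(4),(totray(P)*1000).round(1))
E
```

```text
time: 11.08
position: [0.5176, -0.0266, 0.0504]
tool_rot: [1.492, 0.996, -1.497]
ft_force: [-0.2, 0.2, 0.6]
grip_width: 0.09
t 11.08 traypos mm [5.6 2.3] tip above floor mm 1.4 yaw err 0.06 grip 7.8 F [-0.2   0.21  0.56] toolx [-0.002 -0.001 -1.   ]
324 90 1257 [ 0.5967 -0.0623  0.044 ] [92.3 -0. ]
319 198 1354 [ 0.5478 -0.0392  0.044 ] [38.4  2.3]
290 280 243 [ 0.5102 -0.005   0.044 ] [-9.6 19.4]
350 280 200 [ 0.4966 -0.037   0.044 ] [ -9.7 -15.4]
```

View pics/w14.png

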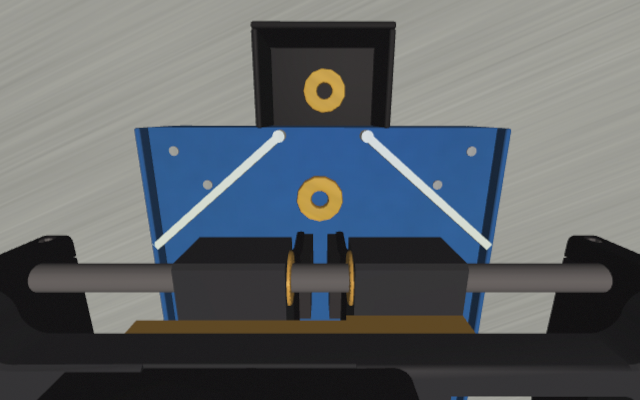

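```bash
python3 -m creep '[{"linear":[0,0.007,0],"twist":[0,0,0],"fingers":0.82},{"linear":[0,0.014,0.0005],"twist":[0,0,0],"fingers":0.82},{"linear":[0,0.021,0.001],"twist":[0,0,0],"fingers":0.82},{"linear":[0,0.028,0.0015],"twist":[0,0,0],"fingers":0.82},{"linear":[0,0.035,0.002],"twist":[0,0,0],"fingers":0.82},{"linear":[0,0.041,0.002],"twist":[0,0,0],"fingers":0.82},{"linear":[0,0.046,0.002],"twist":[0,0,0],"fingers":0.82},{"linear":[0,0.049,0.002],"twist":[0,0,0],"fingers":0.82}]' 5
python3 -m creep '[{"linear":[0,0,0],"twist":[0,0,0],"fingers":0.82},{"linear":[0,0,0],"twist":[0,0,0],"fingers":0.82}]' 5
python3 - <<'E'
from h import *
st()
im,d=snap('wrist','w15.png')
for u,v,a,P in washers(im): print(round(u),round(v),a,P.round(4),(totray(P)*1000).round(1))
E
```

```text
time: 11.8
position: [0.5633, -0.0483, 0.0503]
tool_rot: [1.494, 0.993, -1.499]
ft_force: [-0.7, -0.7, 0.5]
grip_width: 0.093
time: 11.97
position: [0.5626, -0.0479, 0.0502]
tool_rot: [1.494, 0.994, -1.499]
ft_force: [-0.1, -0.7, 0.2]
grip_width: 0.091
t 11.97 traypos mm [55.4  0. ] tip above floor mm 1.2 yaw err -0.08 grip 8.0 F [-0.07 -0.72  0.25] toolx [-0.002 -0.002 -1.   ]
320 179 1549 [ 0.6018 -0.0647  0.044 ] [97.9 -0.3]
289 280 224 [ 0.5547 -0.026   0.044 ] [39.5 17.2]
350 280 186 [ 0.541  -0.0583  0.044 ] [ 39.5 -17.9]
```

View pics/w15.png

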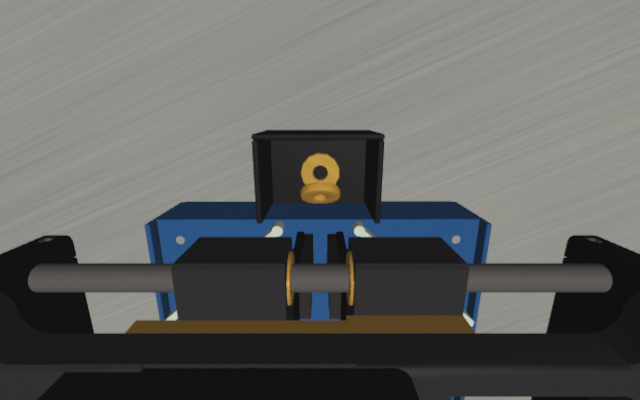

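```bash
python3 -m creep '[{"linear":[-0.02,-0.006,0],"twist":[0,0,0],"fingers":0.82},{"linear":[-0.045,-0.02,0.005],"twist":[0,0,0],"fingers":0.63},{"linear":[-0.045,-0.05,0.025],"twist":[0,0,0],"fingers":0.63},{"linear":[-0.045,-0.08,0.045],"twist":[0,0,0],"fingers":0.63},{"linear":[-0.045,-0.092,0.057],"twist":[0,0,0],"fingers":0.63},{"linear":[-0.045,-0.092,0.057],"twist":[0,0,0],"fingers":0.63},{"linear":[-0.045,-0.092,0.057],"twist":[0,0,0],"fingers":0.63}]' 5
python3 - <<'E'
from h import *
st();print(readout.get_state()['joint_positions'].round(3))
im,d=snap('wrist','w16.png')
for u,v,a,P in washers(im): print(round(u),round(v),a,P.round(4),(totray(P)*1000).round(1))
E
```

```text
time: 12.6
position: [0.4555, -0.0643, 0.0959]
tool_rot: [1.496, 0.994, -1.497]
ft_force: [0.9, -0.1, 1.1]
grip_width: 0.181
t 12.6 traypos mm [-37.1 -56.5] tip above floor mm 46.9 yaw err -0.09 grip 15.8 F [ 0.89 -0.08  1.14] toolx [-0.001  0.    -1.   ]
[-0.516  0.028  0.612  2.088 -0.019  1.032 -1.864]
238 34 1387 [ 0.5874 -0.0668  0.044 ] [85.5 -7.8]
320 180 837 [ 0.4868 -0.0778  0.044 ] [ -3.  -56.8]
274 280 252 [ 0.4313 -0.0176  0.044 ] [-77.4 -22.8]
366 280 203 [ 0.4049 -0.0795  0.044 ] [-77.9 -90.1]
```

View pics/w16.png

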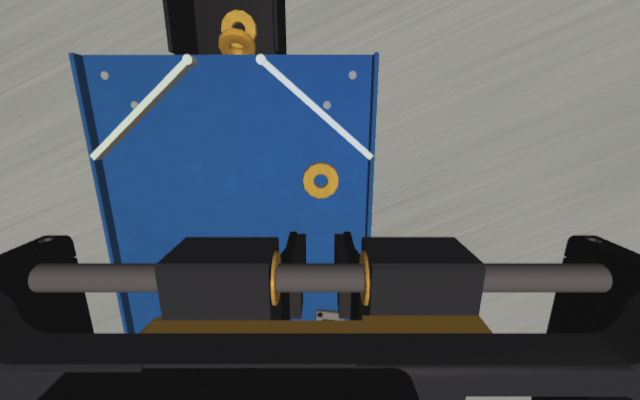

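```bash
python3 -m creep '[{"linear":[0.017,0,0],"twist":[0,0,0],"fingers":0.63},{"linear":[0.033,0,0],"twist":[0,0,0],"fingers":0.63},{"linear":[0.042,0,0],"twist":[0,0,0],"fingers":0.63},{"linear":[0.045,0,0],"twist":[0,0,0],"fingers":0.63},{"linear":[0.045,0.004,0],"twist":[0,0,0],"fingers":0.63},{"linear":[0.045,0.008,0],"twist":[0,0,0],"fingers":0.63},{"linear":[0.045,0.012,0],"twist":[0,0,0],"fingers":0.63}]' 5
python3 - <<'E'
from h import *
st()
im,d=snap('wrist','w17.png')
for u,v,a,P in washers(im): print(round(u),round(v),a,P.round(4),(totray(P)*1000).round(1))
E
```

```text
time: 13.23
position: [0.468, -0.0695, 0.051]
tool_rot: [1.494, 0.993, -1.497]
ft_force: [-0.2, 0.5, 0.4]
grip_width: 0.185
t 13.23 traypos mm [-23.6 -56.4] tip above floor mm 2.0 yaw err -0.05 grip 16.1 F [-0.16  0.46  0.39] toolx [-0.001 -0.002 -1.   ]
220 40 2164 [ 0.5867 -0.0692  0.044 ] [ 85.8 -10.3]
320 219 1281 [ 0.4877 -0.0783  0.044 ] [ -2.  -56.9]
274 280 249 [ 0.4642 -0.04    0.044 ] [-38.5 -30.7]
366 280 203 [ 0.4438 -0.0883  0.044 ] [-38.6 -83.2]
```

View pics/w17.png

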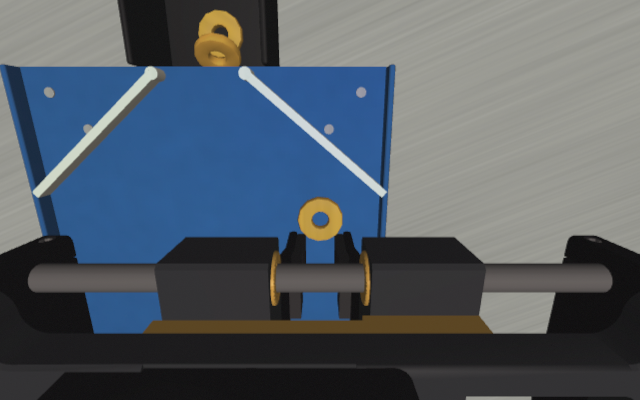

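```bash
python3 -m creep '[{"linear":[0,0.004,-0.002],"twist":[0,0,0],"fingers":0.63},{"linear":[0,0.008,-0.005],"twist":[0,0,0],"fingers":0.63},{"linear":[0,0.012,-0.008],"twist":[0,0,0],"fingers":0.63},{"linear":[0,0.016,-0.012],"twist":[0,0,0],"fingers":0.63},{"linear":[0,0.02,-0.016],"twist":[0,0,0],"fingers":0.63}]' 5
python3 - <<'E'
from h import *
st()
im,d=snap('wrist','w18.png')
for u,v,a,P in washers(im): print(round(u),round(v),a,P.round(4),(totray(P)*1000).round(1))
E
```

```text
time: 13.7
position: [0.4921, -0.062, 0.0506]
tool_rot: [1.494, 0.994, -1.498]
ft_force: [-0.4, 0.3, 1.1]
grip_width: 0.182
t 13.7 traypos mm [ -4.2 -40.3] tip above floor mm 1.6 yaw err -0.06 grip 15.8 F [-0.4  0.3  1.1] toolx [-0.002 -0.002 -1.   ]
251 77 2100 [ 0.5908 -0.0672  0.044 ] [88.8 -6.9]
321 218 1296 [ 0.5123 -0.0706  0.044 ] [ 17.8 -40.4]
274 280 255 [ 0.4888 -0.0317  0.044 ] [-18.9 -13.5]
366 280 201 [ 0.4685 -0.0802  0.044 ] [-19.  -66.1]
```

View pics/w18.png

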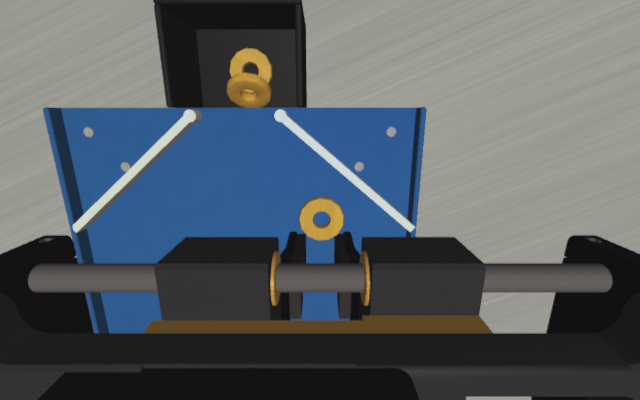

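```bash
python3 -m creep '[{"linear":[0,0.0045,-0.0045],"twist":[0,0,0],"fingers":0.63},{"linear":[0,0.009,-0.009],"twist":[0,0,0],"fingers":0.63},{"linear":[0,0.0135,-0.0135],"twist":[0,0,0],"fingers":0.63},{"linear":[0,0.018,-0.018],"twist":[0,0,0],"fingers":0.63},{"linear":[0,0.0225,-0.0225],"twist":[0,0,0],"fingers":0.63},{"linear":[0,0.027,-0.027],"twist":[0,0,0],"fingers":0.63},{"linear":[0,0.0315,-0.0315],"twist":[0,0,0],"fingers":0.63},{"linear":[0,0.035,-0.036],"twist":[0,0,0],"fingers":0.63}]' 5
python3 - <<'E'
from h import *
st()
im,d=snap('wrist','w19.png')
for u,v,a,P in washers(im): print(round(u),round(v),a,P.round(4),(totray(P)*1000).round(1))
E
```

```text
time: 14.42
position: [0.5384, -0.0425, 0.0504]
tool_rot: [1.494, 0.993, -1.498]
ft_force: [0.2, -0.4, -0.1]
grip_width: 0.183
t 14.42 traypos mm [30.9 -4.4] tip above floor mm 1.4 yaw err -0.06 grip 15.9 F [ 0.16 -0.44 -0.09] toolx [-0.002 -0.002 -1.   ]
312 140 1737 [ 0.5988 -0.063   0.044 ] [94.6  0.1]
339 212 1324 [ 0.5584 -0.0614  0.044 ] [ 56.7 -14. ]
274 280 256 [ 0.5351 -0.012   0.044 ] [16.1 22.5]
366 280 203 [ 0.5147 -0.0605  0.044 ] [ 16.  -30.1]
```

View pics/w19.png

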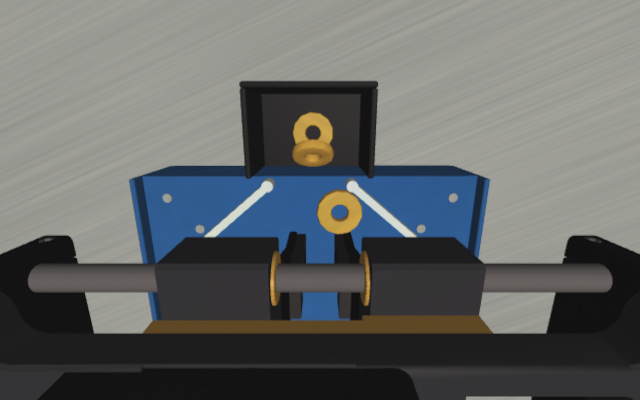

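Washer three slipped to (57,-14), in front of the right finger. I'll back off, widen the jaws to 26 mm, and nudge it toward the centre line with the right finger's inner corner.

```bash
python3 -m creep '[{"linear":[0,-0.005,0],"twist":[0,0,0],"fingers":0.63},{"linear":[0,-0.01,0.003],"twist":[0,0,0],"fingers":0.4},{"linear":[0,-0.01,0.0056],"twist":[0,0,0],"fingers":0.4},{"linear":[0,-0.01,0.0056],"twist":[0,0,0],"fingers":0.4},{"linear":[0,-0.005,0.0056],"twist":[0,0,0],"fingers":0.4},{"linear":[0,0,0.0056],"twist":[0,0,0],"fingers":0.4},{"linear":[0,0.003,0.0056],"twist":[0,0,0],"fingers":0.4}]' 5
python3 - <<'E'
from h import *
st()
im,d=snap('wrist','w20.png')
for u,v,a,P in washers(im): print(round(u),round(v),a,P.round(4),(totray(P)*1000).round(1))
E
```

```text
time: 15.05
position: [0.5393, -0.0494, 0.0507]
tool_rot: [1.494, 0.993, -1.497]
ft_force: [-0.3, 0.7, -0.1]
grip_width: 0.298
t 15.05 traypos mm [ 34.4 -10.4] tip above floor mm 1.7 yaw err -0.07 grip 26.0 F [-0.29  0.68 -0.1 ] toolx [-0.001 -0.002 -1.   ]
303 145 1706 [ 0.5983 -0.0655  0.044 ] [95.1 -2.4]
327 216 1293 [ 0.559  -0.0625  0.044 ] [ 57.7 -14.9]
256 279 283 [ 0.5397 -0.0104  0.044 ] [19.8 25.8]
384 280 210 [ 0.511  -0.0777  0.044 ] [ 19.2 -47.4]
```

View pics/w20.png

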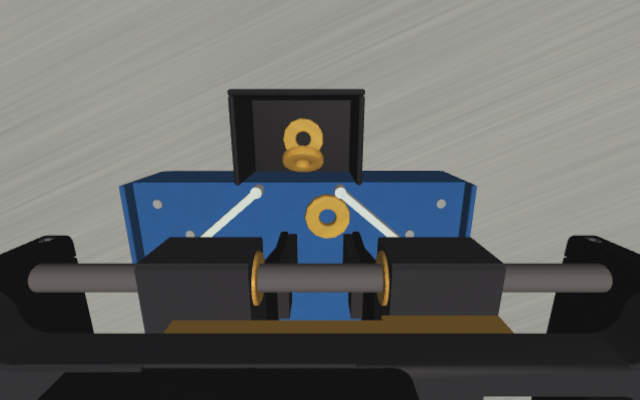

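```bash
python3 -m creep '[{"linear":[0,0.002,-0.002],"twist":[0,0,0],"fingers":0.4},{"linear":[0,0.004,-0.004],"twist":[0,0,0],"fingers":0.4},{"linear":[0,0.006,-0.0065],"twist":[0,0,0],"fingers":0.4},{"linear":[0,0.007,-0.009],"twist":[0,0,0],"fingers":0.4},{"linear":[0,0.008,-0.011],"twist":[0,0,0],"fingers":0.4}]' 5
python3 - <<'E'
from h import *
st()
im,d=snap('wrist','w21.png')
for u,v,a,P in washers(im): print(round(u),round(v),a,P.round(4),(totray(P)*1000).round(1))
E
```

```text
time: 15.52
position: [0.5502, -0.0416, 0.0503]
tool_rot: [1.493, 0.994, -1.498]
ft_force: [-0.2, -0.7, -0.1]
grip_width: 0.298
t 15.52 traypos mm [41.5  1.1] tip above floor mm 1.3 yaw err -0.04 grip 26.0 F [-0.19 -0.67 -0.1 ] toolx [-0.002 -0.002 -1.   ]
321 157 1658 [ 0.6003 -0.0632  0.044 ] [96.   0.5]
333 216 1298 [ 0.5682 -0.057   0.044 ] [64.  -6.2]
256 280 262 [ 0.5504 -0.0019  0.044 ] [26.3 37.7]
384 280 222 [ 0.522  -0.0695  0.044 ] [ 26.2 -35.6]
```

View pics/w21.png

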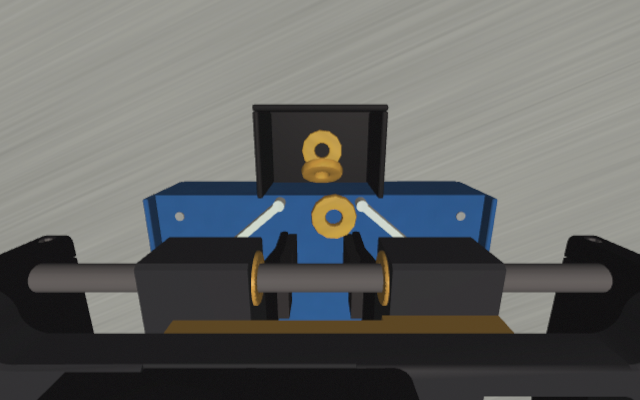

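```bash
python3 -m creep '[{"linear":[0,0.001,-0.0015],"twist":[0,0,0],"fingers":0.4},{"linear":[0,0.0015,-0.0035],"twist":[0,0,0],"fingers":0.4},{"linear":[0,0.002,-0.005],"twist":[0,0,0],"fingers":0.4},{"linear":[0,-0.005,-0.001],"twist":[0,0,0],"fingers":0.4},{"linear":[0,-0.012,0.004],"twist":[0,0,0],"fingers":0.82},{"linear":[0,-0.012,0.004],"twist":[0,0,0],"fingers":0.82},{"linear":[0,-0.012,0.004],"twist":[0,0,0],"fingers":0.82}]' 5
python3 - <<'E'
from h import *
st()
im,d=snap('wrist','w22.png')
for u,v,a,P in washers(im): print(round(u),round(v),a,P.round(4),(totray(P)*1000).round(1))
E
```

```text
time: 16.15
position: [0.5364, -0.0413, 0.0504]
tool_rot: [1.494, 0.994, -1.499]
ft_force: [-0.1, 0.8, 0.5]
grip_width: 0.154
t 16.15 traypos mm [28.7 -4. ] tip above floor mm 1.4 yaw err -0.1 grip 13.4 F [-0.14  0.83  0.47] toolx [-0.002 -0.001 -1.   ]
315 159 3187 [ 0.5869 -0.0599  0.044 ] [82.4 -1.6]
278 280 257 [ 0.5317 -0.0138  0.044 ] [13.7 19.5]
361 280 204 [ 0.5134 -0.0572  0.044 ] [ 13.6 -27.6]
```

View pics/w22.png

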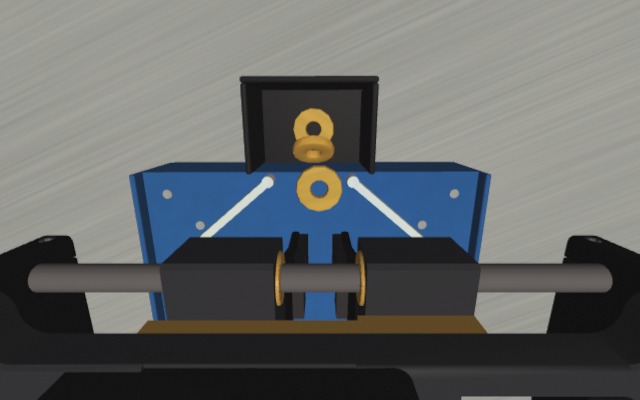

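```bash
python3 -m creep '[{"linear":[0,0.004,-0.001],"twist":[0,0,0],"fingers":0.9},{"linear":[0,0.009,-0.001],"twist":[0,0,0],"fingers":0.9},{"linear":[0,0.013,-0.001],"twist":[0,0,0],"fingers":0.9},{"linear":[0,0.017,-0.0015],"twist":[0,0,0],"fingers":0.9},{"linear":[0,0.021,-0.002],"twist":[0,0,0],"fingers":0.9},{"linear":[0,0.024,-0.003],"twist":[0,0,0],"fingers":0.9},{"linear":[0,0.026,-0.003],"twist":[0,0,0],"fingers":0.9},{"linear":[0,0.026,-0.003],"twist":[0,0,0],"fingers":0.9}]' 5
python3 - <<'E'
from h import *
st()
im,d=snap('wrist','w23.png')
E
```

```text
time: 16.87
position: [0.5629, -0.0486, 0.0503]
tool_rot: [1.494, 0.993, -1.498]
ft_force: [0.1, -0.1, 0.2]
grip_width: 0.054
t 16.87 traypos mm [55.9 -0.5] tip above floor mm 1.3 yaw err -0.07 grip 4.7 F [ 0.14 -0.11  0.24] toolx [-0.002 -0.002 -1.   ]
```

View pics/w23.png

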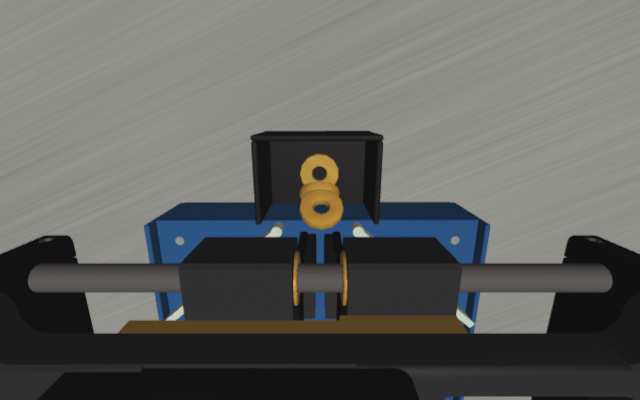

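```bash
python3 -m creep '[{"linear":[0,0.001,0],"twist":[0,0,0],"fingers":0.93},{"linear":[0,0.002,0],"twist":[0,0,0],"fingers":0.93},{"linear":[0,0.003,0],"twist":[0,0,0],"fingers":0.93},{"linear":[0,0.004,0],"twist":[0,0,0],"fingers":0.93},{"linear":[0,0.004,0],"twist":[0,0,0],"fingers":0.93}]' 5
python3 - <<'E'
from h import *
st()
im,d=snap('wrist','w24.png')
E
```

```text
time: 17.33
position: [0.5663, -0.0499, 0.0504]
tool_rot: [1.494, 0.994, -1.498]
ft_force: [0.0, -0.5, -0.5]
grip_width: 0.033
t 17.33 traypos mm [59.5 -0.4] tip above floor mm 1.4 yaw err -0.06 grip 2.9 F [ 0.   -0.52 -0.46] toolx [-0.002 -0.002 -1.   ]
```

View pics/w24.png

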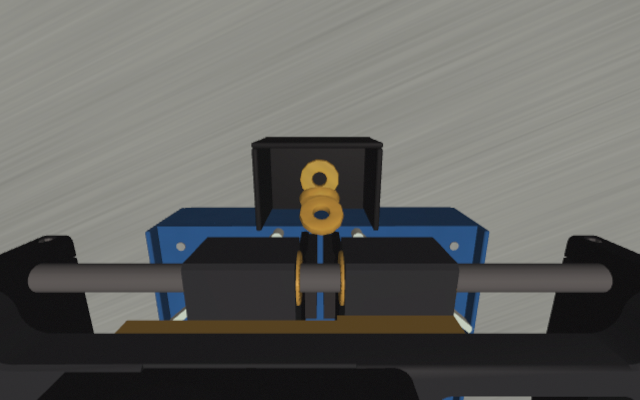

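Run:
```python
from h import *
im,d=viewer.get_image('wrist')
cv2.imwrite('pics/w25.png',cv2.resize(im[120:250,240:400,::-1],None,fx=5,fy=4.5,interpolation=cv2.INTER_CUBIC)[:, :])
p=viewer.camera_params('wrist');K=np.array(p['K']);T=np.array(p['cam_to_world'])
def at(u,v):
    z=d[v,u];P=T@np.r_[np.linalg.inv(K)@[u,v,1]*z,1];return np.r_[totray(P)*1000,P[2]*1000].round(1)
for v in range(160,240,4): print(v,at(321,v),at(308,v))
```

```text
160 [107.5  -1.8  10.1] [106.6   6.5   3.4]
164 [105.2  -1.8  11.5] [104.9   6.3   9.3]
168 [102.5  -1.8  10.2] [102.4   6.3   9.7]
172 [99.9 -1.8  9.7] [100.1   6.3  10.6]
176 [96.2 -1.9  3.6] [97.3  6.4  9.3]
180 [93.5 -1.9  3.4] [94.9  6.4 10.1]
184 [91.  -1.9  4.1] [92.3  6.4 10. ]
188 [93.1 -1.7 24.9] [90.   6.4 11.3]
192 [91.  -1.7 26.4] [90.6  6.  24.6]
196 [89.1 -1.7 28.5] [88.5  5.9 25.9]
200 [87.5 -1.7 31.5] [87.6  5.7 31.7]
204 [85.6 -1.7 33.2] [85.6  5.7 33. ]
208 [83.1 -1.7 32.7] [83.8  5.7 34.9]
212 [74.6 -1.8 13. ] [82.4  5.6 37.9]
216 [74.3 -1.8 20.5] [80.4  5.6 39. ]
220 [79.1 -1.6 42.2] [79.   5.5 41.7]
224 [77.9 -1.6 45.2] [77.2  5.5 43.3]
228 [75.5 -1.6 45. ] [75.3  5.5 44.4]
232 [73.7 -1.6 46.2] [70.9  5.7 39. ]
236 [68.2 -1.6 38.2] [70.5  5.5 44.1]
```

View pics/w25.png

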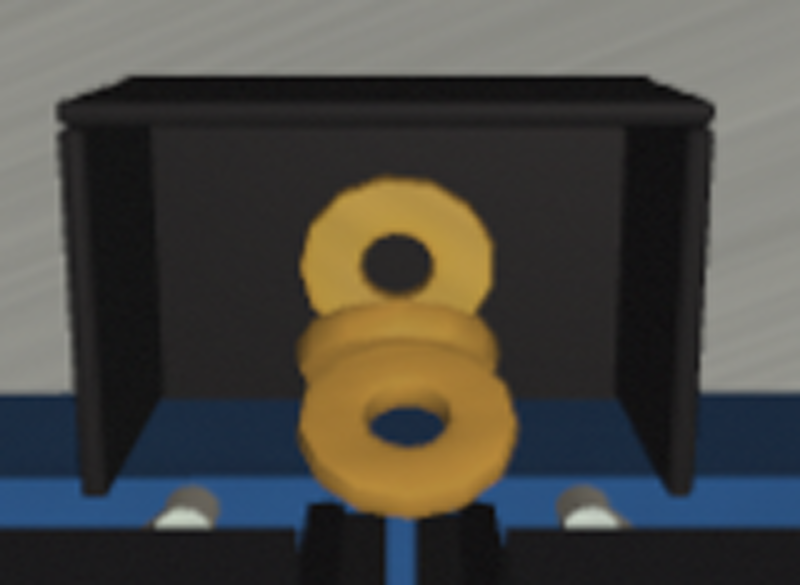

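Washer 3 hangs tilted over the edge, leaning on washer 2. I'll close the jaws and nudge it a few millimetres further through the gate.

```bash
python3 -m creep '[{"linear":[0,0,0],"twist":[0,0,0],"fingers":1},{"linear":[0,0.001,0],"twist":[0,0,0],"fingers":1},{"linear":[0,0.002,0],"twist":[0,0,0],"fingers":1},{"linear":[0,0.003,0],"twist":[0,0,0],"fingers":1},{"linear":[0,0.004,0],"twist":[0,0,0],"fingers":1},{"linear":[0,0.005,0],"twist":[0,0,0],"fingers":1},{"linear":[0,0.006,0],"twist":[0,0,0],"fingers":1},{"linear":[0,0.006,0],"twist":[0,0,0],"fingers":1}]' 3
cat >> h.py <<'E'
def look(fn):
    im,d=viewer.get_image('wrist')
    cv2.imwrite('pics/'+fn,cv2.resize(im[120:250,240:400,::-1],None,fx=5,fy=4.5,interpolation=cv2.INTER_CUBIC))
    p=viewer.camera_params('wrist');K=np.array(p['K']);T=np.array(p['cam_to_world'])
    def at(u,v):
        z=d[v,u];P=T@np.r_[np.linalg.inv(K)@[u,v,1]*z,1];return np.r_[totray(P)*1000,P[2]*1000].round(1)
    for v in range(164,240,4): print(v,at(308,v))
E
python3 - <<'E'
from h import *
st();look('w26.png')
E
```

```text
time: 18.1
position: [0.5718, -0.0524, 0.0504]
tool_rot: [1.494, 0.993, -1.498]
ft_force: [-0.1, 0.3, -0.4]
grip_width: 0.008
t 18.1 traypos mm [65.6 -0.5] tip above floor mm 1.4 yaw err -0.07 grip 0.7 F [-0.06  0.33 -0.38] toolx [-0.002 -0.002 -1.   ]
164 [110.5   6.4   5.3]
168 [107.9   6.4   4.9]
172 [105.8   6.4   7.8]
176 [103.7   6.3  10.8]
180 [101.3   6.3  11.3]
184 [98.6  6.3 10.9]
188 [95.9  6.4 10.1]
192 [95.4  6.1 18.9]
196 [93.3  6.1 20.6]
200 [93.   5.8 28.7]
204 [91.3  5.7 31.4]
208 [89.4  5.7 33.1]
212 [87.8  5.6 35.4]
216 [86.3  5.6 38. ]
220 [84.2  5.6 39. ]
224 [82.7  5.5 41.4]
228 [80.1  5.6 40.6]
232 [77.5  5.6 40. ]
236 [77.9  5.4 47. ]
```

View pics/w26.png

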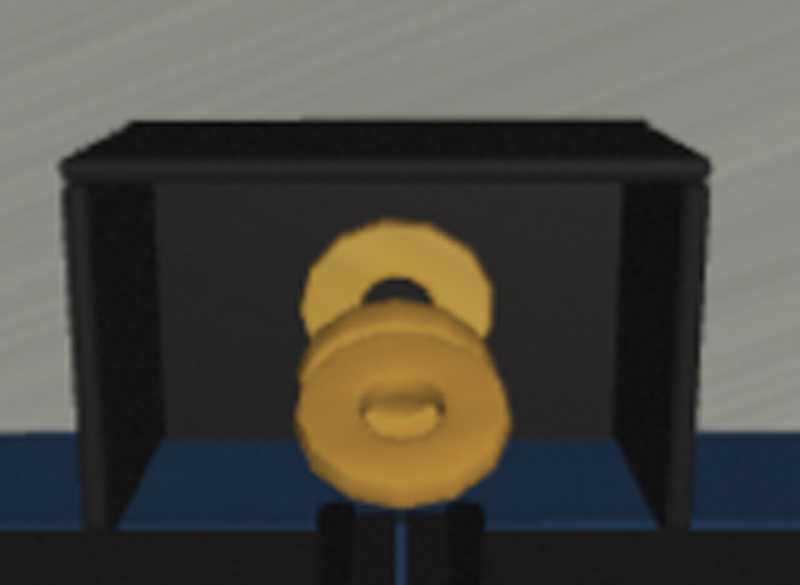

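```bash
python3 -m creep '[{"linear":[0,0.001,0],"twist":[0,0,0],"fingers":1},{"linear":[0,0.002,0],"twist":[0,0,0],"fingers":1},{"linear":[0,0.003,0],"twist":[0,0,0],"fingers":1},{"linear":[0,0.004,0],"twist":[0,0,0],"fingers":1},{"linear":[0,0.005,0],"twist":[0,0,0],"fingers":1},{"linear":[0,0.005,0],"twist":[0,0,0],"fingers":1}]' 3
python3 - <<'E'
from h import *
st();look('w27.png')
E
```

```text
time: 18.65
position: [0.5764, -0.0543, 0.0504]
tool_rot: [1.494, 0.993, -1.498]
ft_force: [0.2, -0.6, 0.3]
grip_width: 0.007
t 18.65 traypos mm [70.6 -0.5] tip above floor mm 1.4 yaw err -0.07 grip 0.6 F [ 0.18 -0.57  0.26] toolx [-0.002 -0.002 -1.   ]
164 [121.1   5.1  43.2]
168 [119.5   5.   46.5]
172 [109.9   6.5   3. ]
176 [107.6   6.5   4.6]
180 [105.8   6.4   9. ]
184 [103.5   6.4  10.4]
188 [100.8   6.4  10. ]
192 [98.4  6.4 11. ]
196 [97.3  6.2 16.8]
200 [96.   6.1 21.5]
204 [94.2  6.  24. ]
208 [92.4  5.9 26.3]
212 [90.1  5.9 27. ]
216 [87.6  6.  27. ]
220 [85.8  5.9 29. ]
224 [82.9  6.  28.1]
228 [81.1  5.9 29.9]
232 [82.8  5.6 40.9]
236 [82.7  5.4 46.6]
```

View pics/w27.png

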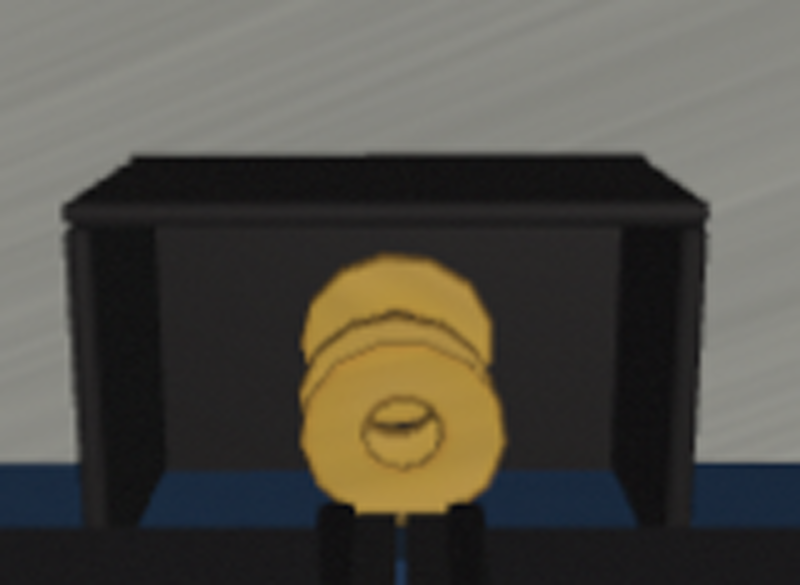

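```bash
python3 -m creep '[{"linear":[0,-0.01,0],"twist":[0,0,0],"fingers":1},{"linear":[0,-0.025,0],"twist":[0,0,0],"fingers":1},{"linear":[-0.02,-0.04,0],"twist":[0,0,0],"fingers":1},{"linear":[-0.05,-0.05,0],"twist":[0,0,0],"fingers":1},{"linear":[-0.08,-0.05,0],"twist":[0,0,0],"fingers":1},{"linear":[-0.11,-0.05,0],"twist":[0,0,0],"fingers":1},{"linear":[-0.12,-0.05,0],"twist":[0,0,0],"fingers":1},{"linear":[-0.12,-0.05,0],"twist":[0,0,0],"fingers":1}]' 3
python3 - <<'E'
from h import *
st()
im,d=viewer.get_image('wrist'); cv2.imwrite('pics/w28.png',im[:,:,::-1])
p=viewer.camera_params('wrist');K=np.array(p['K']);T=np.array(p['cam_to_world'])
h=cv2.cvtColor(im,cv2.COLOR_RGB2HSV);m=cv2.inRange(h,(12,100,60),(32,255,255));m[230:]=0
v,u=np.nonzero(m);z=d[v,u];P=np.linalg.inv(K)@np.array([u,v,np.ones_like(u)])*z;P=T[:3,:3]@P+T[:3,3:]
q=np.array([totray(x) for x in P.T])*1000
for lo,hi in [(0,14),(14,20),(20,50)]:
    k=(P[2]*1000>=lo)&(P[2]*1000<hi); print(lo,hi,k.sum(),(q[k].min(0).round(1),q[k].max(0).round(1),(P[2][k]*1000).mean().round(1),(P[2][k]*1000).max().round(1)) if k.any() else '')
snap('side','s2.png')
for l in ['cork_stopper','brush_holder','washer_a']:
    print(l,[(r['centre'],r['conf']) for r in nets.place_of('side',l)[:4]])
E
```

```text
time: 19.37
position: [0.5318, -0.0343, 0.1734]
tool_rot: [1.498, 0.992, -1.492]
ft_force: [1.1, -0.8, -0.1]
grip_width: 0.006
t 19.37 traypos mm [21.7  0.7] tip above floor mm 124.4 yaw err -0.04 grip 0.5 F [ 1.06 -0.77 -0.12] toolx [ 0.004  0.    -1.   ]
0 14 297 (array([ 75. , -14.9]), array([107. ,  11.4]), np.float64(7.9), np.float64(14.0))
14 20 38 (array([81.4, -8.3]), array([98.3, 11. ]), np.float64(16.4), np.float64(20.0))
20 50 448 (array([ 73.6, -13.9]), array([95.5,  9.8]), np.float64(24.8), np.float64(30.4))
cork_stopper [([0.4217, 0.0825, 0.0403], 0.44), ([0.5504, 0.5288, 0.0561], 0.39)]
brush_holder [([0.3765, -0.0347, 0.0363], 0.5)]
washer_a []
```

View pics/w28.png

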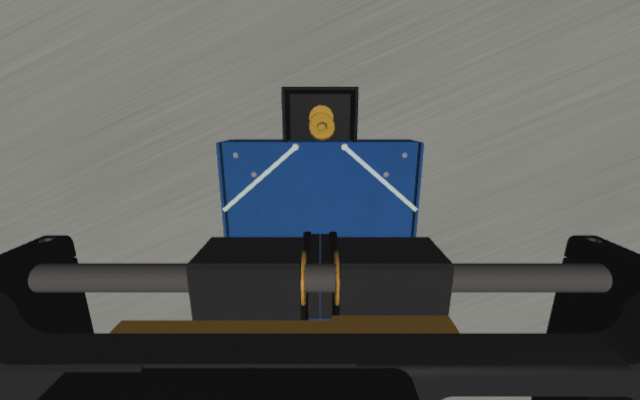

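View pics/s2.png

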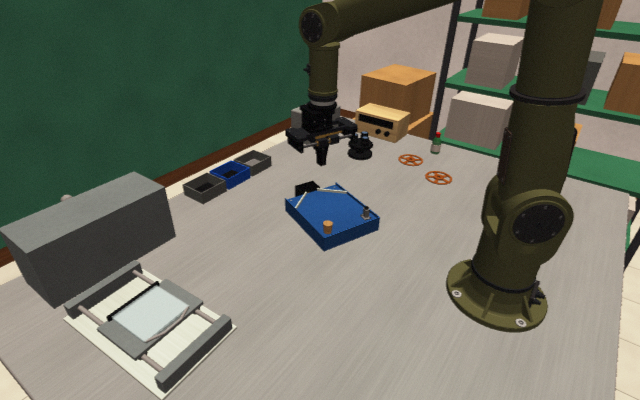

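```bash
python3 -c "
from bench import job
print(job.close_job())"
```

```text
the job is handed in; nothing more can be done
None
```

I pushed all three washers through the gate with the fingertips, one at a time, and all three are in the catch slot. The job was handed in after about 19.5 s of robot time; the interface reports no verdict.

**Last checks**
- **Washers:** The last wrist picture and its depth show brass only inside the slot, at tray x about 74–107 mm. The top washer's upper face averages 25 mm above the cart, with a highest reading of 30 mm. Its underside is therefore about 19 mm up, below the 30 mm limit. They lie partly stacked and tilted.
- **Cork and brush holder:** Both stand upright in the last side picture. The networks place them within about 4 mm of their starting positions.
- **Rest of the cart:** The film carriage, flanges and turret look unmoved in the last side picture; I did not measure them.
- **Arm:** The fingertips are about 124 mm above the tray floor, touching nothing.

**What went wrong on the way**
- **Wrist turn:** While turning for the second washer, the tool tilted and pressed on the tray at about 40 N wrist force. The likely cause is that the last joint was close to the end of its range, though I did not confirm this. The washer I was working on stayed within about 2 mm, and I carried on with a smaller turn.
- **Washer slipping:** The third washer slipped sideways out of the fingers once inside the funnel. I recentred it with one finger.
- **Washer hanging on the edge:** The third washer then hung on the edge, leaning on the second, until I nudged it about 15 mm further.
- **Failed check:** The network's final search for washers in the side view found none, so their state rests on the wrist picture and depth alone.

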